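Nest and read cattle button tags on the parlour cart

TASK

Sort the green button tags by the colour of their core: each white-cored tag into a nest of the white plate, each red-cored tag into a nest of the red plate, one tag to a nest, lying flat and nudged fully home so that it touches all three pins. When all the tags on the cart are seated, press the blue read key all the way down to log them, and leave every tag still fully home with the key released. Do not shift or tip the dosing cup or the pin box.

Things in the scene. Friction and masses are not known exactly. Their poses are not given: they have to be found in the camera images.
- white_tag0: green round button tag (two snapped halves): a plain puck 36 mm across and 18 mm thick, 18 g, smooth, with a white core 23 mm across showing on both flat faces (either face may lie up). Origin at its centre, z along its axis; lies flat on the cart top at the start (centre at height 9 mm). Some tags may be absent (None).
- white_tag1: green round button tag (two snapped halves): a plain puck 36 mm across and 18 mm thick, 18 g, smooth, with a white core 23 mm across showing on both flat faces (either face may lie up). Origin at its centre, z along its axis; lies flat on the cart top at the start (centre at height 9 mm). Some tags may be absent (None).
- white_tag2: green round button tag (two snapped halves): a plain puck 36 mm across and 18 mm thick, 18 g, smooth, with a white core 23 mm across showing on both flat faces (either face may lie up). Origin at its centre, z along its axis; lies flat on the cart top at the start (centre at height 9 mm). Some tags may be absent (None).
- red_tag0: green round button tag (two snapped halves): a plain puck 36 mm across and 18 mm thick, 18 g, smooth, with a red core 23 mm across showing on both flat faces (either face may lie up). Origin at its centre, z along its axis; lies flat on the cart top at the start (centre at height 9 mm). Some tags may be absent (None).
- red_tag1: green round button tag (two snapped halves): a plain puck 36 mm across and 18 mm thick, 18 g, smooth, with a red core 23 mm across showing on both flat faces (either face may lie up). Origin at its centre, z along its axis; lies flat on the cart top at the start (centre at height 9 mm). Some tags may be absent (None).
- red_tag2: green round button tag (two snapped halves): a plain puck 36 mm across and 18 mm thick, 18 g, smooth, with a red core 23 mm across showing on both flat faces (either face may lie up). Origin at its centre, z along its axis; lies flat on the cart top at the start (centre at height 9 mm). Some tags may be absent (None).
- white_plate: fixed white nest plate, 105 mm (its x) by 212 mm (its y), 3 mm thick, with three nests 66 mm apart along its y. Origin under the middle seat, x points into the nests (about away from the robot), z up; plate edges 68 mm before (-x, open side) and 37 mm behind the seats. Pins leave no room for fingers at the sides of a seated tag: set it down 25 to 35 mm short and push it home along +x.
- white_plate_seat0 (a point): seat of nest 0 (0 at -y, 2 at +y) of the white plate: on the plate's upper face, 3 mm above the cart top, under the tag's axis when the tag touches all three pins (marked by a flat grey disc 36 mm across). The pins are steel, 8 mm thick, 14 mm tall above the plate, centred 22 mm from here at 0, +60 and -60 degrees from the plate's +x. Axes as the plate's
- white_plate_seat1 (a point): seat of nest 1 (0 at -y, 2 at +y) of the white plate: on the plate's upper face, 3 mm above the cart top, under the tag's axis when the tag touches all three pins (marked by a flat grey disc 36 mm across). The pins are steel, 8 mm thick, 14 mm tall above the plate, centred 22 mm from here at 0, +60 and -60 degrees from the plate's +x. Axes as the plate's
- white_plate_seat2 (a point): seat of nest 2 (0 at -y, 2 at +y) of the white plate: on the plate's upper face, 3 mm above the cart top, under the tag's axis when the tag touches all three pins (marked by a flat grey disc 36 mm across). The pins are steel, 8 mm thick, 14 mm tall above the plate, centred 22 mm from here at 0, +60 and -60 degrees from the plate's +x. Axes as the plate's
- red_plate: fixed red nest plate, 105 mm (its x) by 212 mm (its y), 3 mm thick, with three nests 66 mm apart along its y. Origin under the middle seat, x points into the nests (about away from the robot), z up; plate edges 68 mm before (-x, open side) and 37 mm behind the seats. Pins leave no room for fingers at the sides of a seated tag: set it down 25 to 35 mm short and push it home along +x.
- red_plate_seat0 (a point): seat of nest 0 (0 at -y, 2 at +y) of the red plate: on the plate's upper face, 3 mm above the cart top, under the tag's axis when the tag touches all three pins (marked by a flat grey disc 36 mm across). The pins are steel, 8 mm thick, 14 mm tall above the plate, centred 22 mm from here at 0, +60 and -60 degrees from the plate's +x. Axes as the plate's
- red_plate_seat1 (a point): seat of nest 1 (0 at -y, 2 at +y) of the red plate: on the plate's upper face, 3 mm above the cart top, under the tag's axis when the tag touches all three pins (marked by a flat grey disc 36 mm across). The pins are steel, 8 mm thick, 14 mm tall above the plate, centred 22 mm from here at 0, +60 and -60 degrees from the plate's +x. Axes as the plate's
- red_plate_seat2 (a point): seat of nest 2 (0 at -y, 2 at +y) of the red plate: on the plate's upper face, 3 mm above the cart top, under the tag's axis when the tag touches all three pins (marked by a flat grey disc 36 mm across). The pins are steel, 8 mm thick, 14 mm tall above the plate, centred 22 mm from here at 0, +60 and -60 degrees from the plate's +x. Axes as the plate's
- read_key (a joint): travel of the reader's blue round push key, 32 mm across, pressed straight down: 0 up, 0.006 m fully down (about 5 N); springs back up
- read_key_top (a point): centre of the top face of the blue read key, on a fixed grey housing between the plates
- dosing_cup: loose stainless dosing cup, about 64 mm across and 70 mm tall, upright; origin under its centre; to be left alone
- pin_box: loose clear plastic pin box with closed snap lid, 114 x 84 x 41 mm; origin under its centre; to be left alone
Mind the look-alikes: they are no part of the job. Leave any purple or yellow look-alike of the white_tag0 alone.

How it is judged:
By the outcome, as a careful person would: the job done as asked, in the order asked, and still so for the second after the job is handed in, with the robot touching nothing.
Of white_tag0, red_tag0, white_tag1, red_tag1, white_tag2, red_tag2 only 4 to 6 are there at a start; the rules pass over those that are not, and their reading is None.
At some moment in a run one of white_tag0, red_tag0, white_tag1, red_tag1, white_tag2, red_tag2 may be knocked a few centimetres aside while the robot is not near it.
Once in a run the grip may slacken for a moment while it holds something.
It also fails if it takes over 210 s, if anything falls off the work surface, if the arm or the gripper's body presses on something with over 40 N, if the wrist force passes 120 N, or if a joint passes its speed limit or range.

ROBOT

A 6-joint arm with a two-finger parallel gripper is mounted at the origin on the work surface. World frame = base frame: x ahead of the robot, y to its left, z up, the work surface at z = 0. Lengths are in mm, angles in degrees, forces in N, time in s.
With the tool pointing down it reaches from about 300 to 850 mm from the base axis. Payload 4.2 kg.
Tool frame: the origin (TCP) lies at the very end of the fingers, on their centre line; the grasp point (between the pads) lies 19 mm behind it; z points along the fingers, y is the direction in which the jaws open and shut (so a half turn about z gives the same grasp; the last joint's range is limited). The gripper opens to 91 mm and grips with 3 to 60 N. Pads are 32 mm wide; open, the fingers measure 118 mm over their backs; the gripper's body (76 mm by 178 mm) begins 60 mm behind the grasp point.
Start: joints at [69.041, 18.312, 89.639, -0, 72.044, -1.146], TCP at [194.9, 540.982, 176.276] pointing down, gripper open.
Joint ranges: [-177.97, 177.97], [-48.28, 115.42], [12.27, 149.76], [-77.06, 257.06], [2.81, 150.46], [-146.56, 146.56]. Speed limits (degrees/s): [147.25, 147.25, 180, 180, 180, 180].

INTERFACE

Orientations are given as [roll, pitch, yaw] about the fixed x, y, z axes, in that order (R = Rz(yaw) Ry(pitch) Rx(roll)).
In Python, from workcell import telemetry, grab_frame, job gives the robot as it stands.
- The arm moves only by the tool drive_tool, never from a script. Its argument "moves" is a list of rows, each an object of numbers: "claw": the closure, from -1 (fully open) to 1 (shut); "dx", "dy", "dz": the shift along the tool's x, y, z in units of 20 mm (1.0 is 20 mm); "yaw": the turn about the tool's z in units of 0.15 rad (1.0 is 0.15 rad). In form: [{"claw": .., "dx": .., "dy": .., "dz": .., "yaw": ..}, ...]. A call has 1 to 5 rows; each row shifts and turns the pose as measured when the row begins, along the tool's axes as they then stand; what a row does not reach is not made up. A row lasts 1/8 s, in which the tool goes at most 62.5 mm and 10.7 degrees, less where a joint would pass 70% of its speed; a pose out of reach is approached as far as the arm can. A call with a number of a shift or a turn outside -1 to 1 is refused whole. A call with a gripper value outside its range is refused whole. The fingers move at their own pace and stop on an object; "grip_force" is the grip in N (left out, the last holds). Time passes only in rows, so rows that do not move let the fingers close. It gives the time, the measured TCP pose, the force and the opening at its end, in the units of the state.
- telemetry.state(): the state, without advancing time (a new reading comes with each control period).
- grab_frame(name): name is "scene" or "top" or "wrist"; returns a dict with "color" (420x560x3 uint8, blue, green, red), "vertical_fov" (degrees; the focal length in pixels is half the picture's height over the tangent of half this angle, whatever the lens; pixels are square), "cx", "cy" (the principal point, pixels), "dist" ([k1, k2, p1, p2, k3] as OpenCV has them; the pictures are not rectified), "pose" (4x4, takes a point from camera to world coordinates). Camera axes: x right, y down, z forward; pixel columns grow to the right and rows downward; lengths in mm; the calibration is good to about 2 mm. A picture is of the moment at which its call begins. There is no depth.
- job.job_done(): hands the job in, once; it reports no verdict.
The state is a dict: "time_s": time; "qpos": joint angles; "qvel": joint speeds; "effort": joint torques, N m; "ee_pos": TCP position; "ee_rot": TCP orientation; "force": force on the tool from outside, world axes, zero at the start; "torque": the same for the moment, N m; "gripper_width": finger opening in mm.
Only numpy, scipy, OpenCV 4.12 (cv2) and the standard library are available. Lean on these libraries where they do the work, as an engineer would, in place of code of your own. Each camera call takes 0.05 s, during which the arm holds its last target.

## Working session

There is one attempt and no reset: what is moved stays moved. The work goes in short steps, Python scripts to look and compute and a tool call to move; the robot and the scene stay as the last step left them, time stands still between calls to the robot, and variables do not carry over. Pictures are saved under pics/ and viewed, and the job is handed in when it is done.

Besides the shell and the picture viewer there is one more tool, called after "Call:" as name(argument=value, ...), one argument or row to a line, values as JSON. drive_tool: Moves the arm, as the interface text tells. Its arguments: {"type":"object","properties":{"moves":{"type":"array"},"grip_force":{"type":"number"}},"required":["moves"]}

```bash
ls; mkdir -p pics
python3 - <<'E'
from workcell import telemetry, grab_frame, job
import cv2,numpy as np
print(telemetry.state())
for n in ("scene","top","wrist"):
    f=grab_frame(n); cv2.imwrite(f"pics/{n}0.png",f["color"]); print(n,f["vertical_fov"],f["cx"],f["cy"],f["dist"],np.round(f["pose"],3).tolist())
E
```

```text
pics
{'time_s': 0.0, 'qpos': array([ 6.90401281e+01,  1.83507959e+01,  8.97062169e+01,  4.29356038e-05,
        7.20434646e+01, -1.14800900e+00]), 'qvel': array([-0.0526551 , -0.04575635,  0.06279751, -0.07172192,  0.0023053 ,
       -0.02852569]), 'effort': array([-3.78450732e-04, -4.12457836e+01, -2.31974655e+01,  7.26756337e-02,
        4.57065669e-02, -1.41254291e-04]), 'ee_pos': array([194.70125701, 540.42717243, 175.43009235]), 'ee_rot': array([-1.79899544e+02, -2.05389699e-03,  1.60188122e+02]), 'force': array([-0.26419184, -0.52680163, -0.69723168]), 'torque': array([-0.03099836, -0.00160761,  0.00527141]), 'gripper_width': 90.90212179144167}
scene 48.377118935752605 281.3878610571992 209.57743569107814 [0.05395416 0.         0.         0.         0.        ] [[0.74, 0.575, -0.349, 863.207], [0.672, -0.63, 0.388, -390.64], [0.003, -0.522, -0.853, 910.404], [0.0, 0.0, 0.0, 1.0]]
top 54.78721401076402 276.88101311391665 208.3144997520307 [-0.05408994  0.          0.          0.          0.        ] [[0.012, -0.993, 0.119, 384.646], [-1.0, -0.01, 0.018, -11.136], [-0.017, -0.119, -0.993, 1040.871], [0.0, 0.0, 0.0, 1.0]]
wrist 60.145350802492544 273.1589447048269 212.29109889803013 [-0.04075627  0.          0.          0.          0.        ] [[0.34, 0.907, 0.25, 123.949], [0.941, -0.327, -0.093, 566.296], [-0.002, 0.267, -0.964, 383.401], [0.0, 0.0, 0.0, 1.0]]
```

View pics/scene0.png

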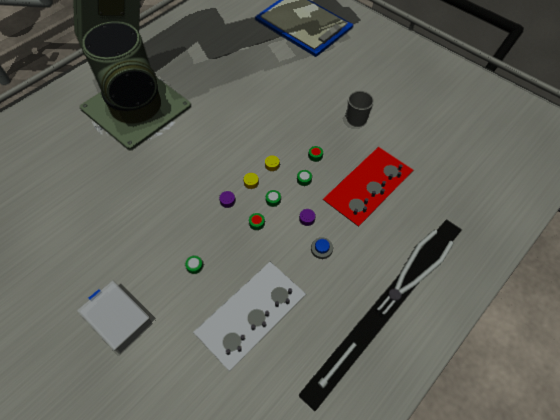

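View pics/top0.png

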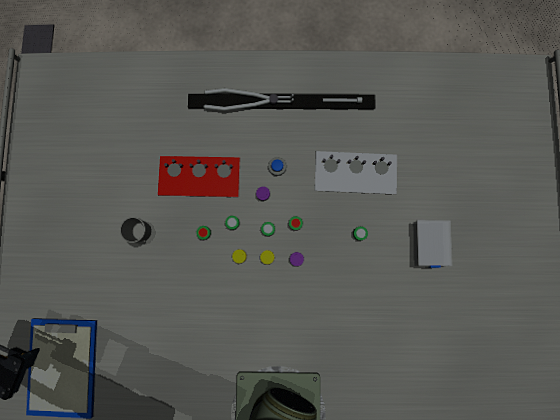

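View pics/wrist0.png

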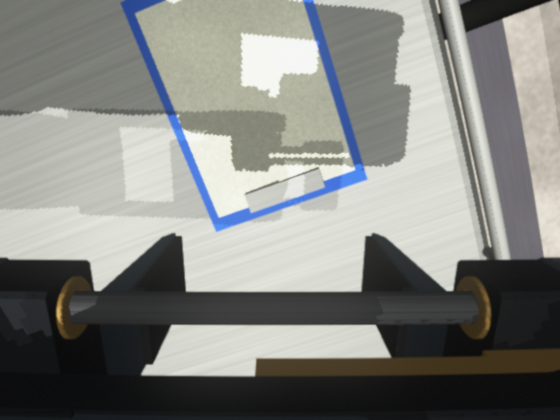

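```bash
cat > h.py <<'E'
from workcell import telemetry, grab_frame, job
import cv2,numpy as np
def K(f):
    h=f["color"].shape[0]; fl=h/2/np.tan(np.radians(f["vertical_fov"])/2)
    return np.array([[fl,0,f["cx"]],[0,fl,f["cy"]],[0,0,1.]])
def cast(f,pts,z):
    p=cv2.undistortPoints(np.array(pts,float).reshape(-1,1,2),K(f),np.array(f["dist"],float)).reshape(-1,2)
    P=np.array(f["pose"]); d=np.c_[p,np.ones(len(p))]@P[:3,:3].T; o=P[:3,3]
    return o+d*((z-o[2])/d[:,2])[:,None]
def proj(f,X):
    P=np.linalg.inv(f["pose"]); r,_=cv2.Rodrigues(P[:3,:3])
    return cv2.projectPoints(np.array(X,float).reshape(-1,1,3),r,P[:3,3],K(f),np.array(f["dist"],float))[0].reshape(-1,2)
def tags(f,z=18,amin=80):
    """green blobs; core colour; returns list (colour, px, world xy, world diameter)"""
    hsv=cv2.cvtColor(f["color"],cv2.COLOR_BGR2HSV)
    g=cv2.inRange(hsv,(40,90,40),(90,255,255))
    cs,_=cv2.findContours(g,cv2.RETR_EXTERNAL,cv2.CHAIN_APPROX_NONE); out=[]
    for c in cs:
        if cv2.contourArea(c)<amin: continue
        m=np.zeros_like(g); cv2.drawContours(m,[cv2.convexHull(c)],-1,255,-1)
        core=cv2.bitwise_and(m,cv2.bitwise_not(g)); 
        n,l,st,ce=cv2.connectedComponentsWithStats(core)
        if n<2: continue
        i=1+np.argmax(st[1:,4]); px=hsv[l==i]
        hs=np.median(px,0); bgr=np.median(f["color"][l==i],0)
        col="red" if bgr[2]>1.6*bgr[1] else "white"
        W=cast(f,[ce[i]],z)[0]; hull=cast(f,cv2.convexHull(c).reshape(-1,2),z)
        out.append((col,np.round(ce[i],1).tolist(),np.round(W[:2],1).tolist(),np.round(np.ptp(hull[:,:2],axis=0),0).tolist(),int(st[i,4])))
    return out
E
python3 - <<'E'
from h import *
for n in("top","scene"):
    f=grab_frame(n); print(n)
    for t in tags(f): print(t)
    b=f["color"].astype(int); hsv=cv2.cvtColor(f["color"],cv2.COLOR_BGR2HSV)
    # red plate
    m=cv2.inRange(hsv,(0,150,60),(8,255,255))|cv2.inRange(hsv,(172,150,60),(180,255,255))
    def big(m):
        cs,_=cv2.findContours(m,cv2.RETR_EXTERNAL,cv2.CHAIN_APPROX_NONE); return max(cs,key=cv2.contourArea)
    roi=np.zeros(m.shape,np.uint8)
    if n=="top": roi[140:200,305:405]=255
    else: roi[258:372,190:310]=255
    w=cv2.inRange(hsv,(0,0,125),(180,40,255))&roi
    for nm,mm in(("red",m),("white",w)):
        c=big(mm); r=cv2.minAreaRect(c); 
        H=cv2.convexHull(c); q=cast(f,H.reshape(-1,2),3)[:,:2].astype(np.float32)
        R=cv2.minAreaRect(q); print(nm,cv2.contourArea(c),R)
        M=np.zeros_like(m); cv2.drawContours(M,[H],-1,255,-1); M=cv2.erode(M,np.ones((5,5)))
        h=cv2.bitwise_and(M,cv2.bitwise_not(mm)); g,_=cv2.findContours(h,cv2.RETR_EXTERNAL,cv2.CHAIN_APPROX_NONE)
        for k in g:
            if cv2.contourArea(k)>40: (x,y),_=cv2.minEnclosingCircle(k);mo=cv2.moments(k);print('  disc',cv2.contourArea(k),cast(f,[[mo['m10']/mo['m00'],mo['m01']/mo['m00']]],3)[0][:2])
    bl=cv2.inRange(hsv,(100,150,60),(125,255,255)); cs,_=cv2.findContours(bl,0,1)
    for c in cs:
        if cv2.contourArea(c)>60: mo=cv2.moments(c); p=[mo['m10']/mo['m00'],mo['m01']/mo['m00']]; print("blue",cv2.contourArea(c),p,cast(f,[p],25)[0])
    s=(120,120,440,300) if n=="top" else (180,100,440,380)
    cv2.imwrite(f"pics/{n}1.png",cv2.resize(f["color"][s[1]:s[3],s[0]:s[2]],None,fx=2.1,fy=2.1,interpolation=cv2.INTER_CUBIC))
E
```

```text
top
('white', [360.6, 232.9], [446.6, -204.5], [35.0, 33.0], 70)
('red', [202.5, 232.2], [444.1, 195.3], [33.0, 36.0], 71)
('white', [267.6, 228.2], [455.9, 30.3], [33.0, 33.0], 71)
('red', [295.4, 222.7], [470.7, -39.9], [33.0, 33.0], 71)
('white', [231.6, 222.0], [470.8, 122.0], [33.0, 33.0], 70)
red 3032.0 ((592.3741455078125, 214.65780639648438), (211.420166015625, 105.02033233642578), 89.43077850341797)
  disc 159.0 [609.60239345 148.53776199]
  disc 158.5 [610.35573511 214.84947207]
  disc 160.0 [611.70461407 280.91075127]
white 2974.0 ((605.62841796875, -197.64834594726562), (208.8273468017578, 103.46399688720703), 88.16767120361328)
  disc 187.5 [ 622.85286931 -263.76991429]
  disc 183.5 [ 624.85341747 -196.88982807]
  disc 193.0 [ 627.62800156 -131.20917035]
blue 341.5 [61.55295265983406, 408.84870668618834] [  0.80333825 534.43538715  25.        ]
blue 404.0 [69.3440594059406, 331.91419141914184] [189.04712709 523.54201214  25.        ]
blue 93.0 [276.88351254480284, 164.85663082437276] [618.0533856    8.58417133  25.        ]
scene
('white', [193.0, 262.5], [448.7, -204.5]
[... 218 characters left out ...]
], [447.2, 194.3], [34.0, 36.0], 60)
red 3253.5 ((595.4154052734375, 212.7035675048828), (212.03228759765625, 105.3841323852539), 89.24203491210938)
  disc 173.5 [612.33934893 148.50565601]
  disc 158.5 [613.4771751  214.56310815]
  disc 148.5 [614.29140475 280.55042518]
white 5322.5 ((607.1002807617188, -196.93539428710938), (213.72616577148438, 105.11666107177734), 87.86015319824219)
  disc 310.5 [ 623.89181322 -263.30517272]
  disc 288.0 [ 626.34713105 -196.84103112]
  disc 265.0 [ 628.43174398 -130.90639682]
blue 132.5 [321.9836477987421, 245.0817610062893] [623.62030811   5.12957679  25.        ]
blue 297.0 [310.36924803591467, 33.36812570145903] [164.59785947 505.54290376  25.        ]
```

```bash
cat > go.py <<'E'
# usage: go.py x y z [yaw]: prints units needed from the present pose
import sys; from h import *
a=[float(v) for v in sys.argv[1:]]
s=telemetry.state(); p=np.array(s["ee_pos"]); y=np.radians(s["ee_rot"][2])
d=np.array(a[:3])-p; dx=d[0]*np.cos(y)+d[1]*np.sin(y); dy=d[0]*np.sin(y)-d[1]*np.cos(y)
print("t",round(s["time_s"],2),"pos",p.round(1),"rot",np.round(s["ee_rot"],1),"w",round(s["gripper_width"],1),"F",np.round(s["force"],1))
print("dx %.2f dy %.2f dz %.2f"%(dx/20,dy/20,-d[2]/20), "yaw %.2f"%(-((np.radians(a[3])-y+np.pi)%(2*np.pi)-np.pi)/.15) if len(a)>3 else "")
E
echo
```

```text
(no output)
```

Call:
drive_tool(
  moves=[
    {"claw":-0.2,"dx":0,"dy":0,"dz":0,"yaw":-1},
    {"claw":-0.2,"dx":0,"dy":-0.5,"dz":0,"yaw":-1},
    {"claw":-0.2,"dx":-0.7,"dy":-1,"dz":0,"yaw":-0.2},
    {"claw":-0.2,"dx":-0.7,"dy":-1,"dz":0,"yaw":0},
    {"claw":-0.2,"dx":-0.7,"dy":-1,"dz":0,"yaw":0},
  ],
  grip_force=15,
)

```text
time_s: 0.88
ee_pos: [233.9, 469.2, 174.8]
ee_rot: [-179.9, -0.1, 179.9]
force: [-0.0, 0.5, -0.9]
gripper_width: 55.0
```

```bash
python3 go.py 445.7 195 110 179
```

```text
t 0.88 pos [233.9 469.2 174.8] rot [-1.799e+02 -1.000e-01  1.799e+02] w 55.0 F [-0.   0.5 -0.9]
dx -10.61 dy -13.69 dz 3.24 yaw 0.11
```

Call:
drive_tool(
  moves=[
    {"claw":-0.2,"dx":-0.8,"dy":-1,"dz":0,"yaw":0.1},
    {"claw":-0.2,"dx":-0.8,"dy":-1,"dz":0,"yaw":0},
    {"claw":-0.2,"dx":-0.8,"dy":-1,"dz":0,"yaw":0},
    {"claw":-0.2,"dx":-0.8,"dy":-1,"dz":0,"yaw":0},
    {"claw":-0.2,"dx":-0.8,"dy":-1,"dz":0,"yaw":0},
  ],
)

```text
time_s: 1.5
ee_pos: [314.4, 364.3, 174.6]
ee_rot: [-179.9, -0.1, 179.1]
force: [-0.6, 0.0, -0.5]
gripper_width: 54.4
```

Call:
drive_tool(
  moves=[
    {"claw":-0.2,"dx":-0.8,"dy":-1,"dz":0,"yaw":0},
    {"claw":-0.2,"dx":-0.8,"dy":-1,"dz":0,"yaw":0},
    {"claw":-0.2,"dx":-0.8,"dy":-1,"dz":0.5,"yaw":0},
    {"claw":-0.2,"dx":-0.8,"dy":-1,"dz":0.5,"yaw":0},
    {"claw":-0.2,"dx":-0.8,"dy":-1,"dz":0.5,"yaw":0},
  ],
)

```text
time_s: 2.12
ee_pos: [395.5, 259.7, 144.8]
ee_rot: [-180.0, 0.1, 179.1]
force: [-0.5, 0.5, -0.6]
gripper_width: 54.8
```

```bash
cat > look.py <<'E'
from h import *
import sys
for n in sys.argv[1:]:
    f=grab_frame(n); print(n)
    for t in tags(f,amin=80 if n!="wrist" else 400): print(t)
    cv2.imwrite(f"pics/{n}_{telemetry.state()['time_s']:.2f}.png",f["color"]); print(f"{telemetry.state()['time_s']:.2f}")
E
python3 look.py top scene wrist; python3 go.py 445.7 195 60 179
```

```text
top
('white', [360.6, 232.9], [446.6, -204.5], [35.0, 33.0], 70)
('red', [202.5, 232.2], [444.1, 195.3], [33.0, 36.0], 71)
('white', [267.6, 228.2], [455.9, 30.3], [33.0, 33.0], 71)
('red', [295.4, 222.7], [470.7, -39.9], [33.0, 33.0], 71)
('white', [231.5, 221.9], [470.9, 122.1], [33.0, 33.0], 71)
2.17
scene
('white', [193.0, 262.5], [448.7, -204.5], [35.0, 35.0], 93)
('red', [256.2, 219.1], [473.2, -40.2], [34.0, 38.0], 82)
('white', [272.7, 195.7], [458.3, 29.8], [35.0, 35.0], 69)
('white', [304.0, 175.3], [473.5, 120.9], [36.0, 35.0], 61)
('red', [315.6, 151.1], [447.2, 194.3], [34.0, 36.0], 60)
2.23
wrist
('white', [49.0, 259.8], [457.8, 29.9], [36.0, 35.0], 419)
2.27
t 2.27 pos [395.  259.7 144.7] rot [-179.9   -0.   178.9] w 54.5 F [-0.1 -0.3  0.1]
dx -2.59 dy -3.19 dz 4.23 yaw -0.01
```

Call:
drive_tool(
  moves=[
    {"claw":-0.2,"dx":-0.65,"dy":-0.8,"dz":0.9,"yaw":0},
    {"claw":-0.2,"dx":-0.65,"dy":-0.8,"dz":0.9,"yaw":0},
    {"claw":-0.2,"dx":-0.65,"dy":-0.8,"dz":0.9,"yaw":0},
    {"claw":-0.2,"dx":-0.65,"dy":-0.8,"dz":0.9,"yaw":0},
    {"claw":-0.2,"dx":0,"dy":0,"dz":0,"yaw":0},
  ],
)

```text
time_s: 2.9
ee_pos: [447.0, 199.0, 73.6]
ee_rot: [179.8, 0.2, 179.1]
force: [-0.3, 0.1, 0.4]
gripper_width: 54.7
```

```bash
python3 look.py wrist;python3 go.py 446.2 195 4 179
```

```text
wrist
('white', [173.5, 248.4], [472.6, 121.0], [36.0, 33.0], 670)
('white', [55.7, 232.1], [457.8, 30.0], [34.0, 35.0], 716)
('red', [267.4, 214.5], [446.4, 194.6], [36.0, 34.0], 746)
2.95
t 2.95 pos [447.3 199.7  74.4] rot [179.7   0.3 179.2] w 55.1 F [ 0.   1.7 -0.9]
dx 0.05 dy -0.23 dz 3.52 yaw 0.02
```

Wrist agrees (446.4, 194.6). Descend and grasp.

Call:
drive_tool(
  moves=[
    {"claw":-0.2,"dx":0.05,"dy":-0.25,"dz":0.9,"yaw":0},
    {"claw":-0.2,"dx":0,"dy":0,"dz":1,"yaw":0},
    {"claw":-0.2,"dx":0,"dy":0,"dz":1,"yaw":0},
    {"claw":-0.2,"dx":0,"dy":0,"dz":0.5,"yaw":0},
    {"claw":1,"dx":0,"dy":0,"dz":0,"yaw":0},
  ],
)

```text
time_s: 3.58
ee_pos: [448.3, 202.1, 10.3]
ee_rot: [179.3, 0.8, 179.4]
force: [0.5, -1.1, 0.0]
gripper_width: 47.5
```

Call:
drive_tool(
  moves=[
    {"claw":1,"dx":0,"dy":0,"dz":0,"yaw":0},
    {"claw":1,"dx":0,"dy":0,"dz":0,"yaw":0},
  ],
)

```text
time_s: 3.82
ee_pos: [449.2, 203.1, 11.9]
ee_rot: [179.2, 1.0, 179.4]
force: [-0.9, -0.1, 0.1]
gripper_width: 27.2
```

```bash
python3 go.py 580 281 40 179.2
```

```text
t 3.83 pos [449.2 203.1  11.9] rot [179.2   1.  179.4] w 27.2 F [-0.9 -0.1  0.1]
dx -6.50 dy 3.96 dz -1.41 yaw 0.03
```

```bash
python3 look.py wrist scene;python3 go.py 446.2 195 4 179
```

```text
wrist
('white', [138.5, 262.9], [460.1, 121.6], [13.0, 33.0], 170)
('white', [6.4, 259.1], [456.9, 40.4], [33.0, 19.0], 71)
('red', [257.5, 240.4], [446.6, 193.5], [38.0, 33.0], 1295)
3.88
scene
('white', [193.0, 262.5], [448.7, -204.5], [35.0, 36.0], 93)
('red', [256.2, 219.1], [473.2, -40.2], [34.0, 38.0], 82)
('white', [272.7, 195.7], [458.3, 29.8], [35.0, 35.0], 69)
('white', [304.0, 175.3], [473.5, 121.1], [36.0, 37.0], 62)
3.92
t 3.92 pos [449.2 202.9  11.8] rot [179.2   0.9 179.4] w 19.5 F [ 0.4 -0.5 -0.7]
dx 0.15 dy -0.40 dz 0.39 yaw 0.05
```

```bash
ls pics
```

```text
scene0.png
scene1.png
scene_2.23.png
scene_3.92.png
top0.png
top1.png
top_2.17.png
wrist0.png
wrist_2.27.png
wrist_2.95.png
wrist_3.88.png
```

View pics/wrist_3.88.png

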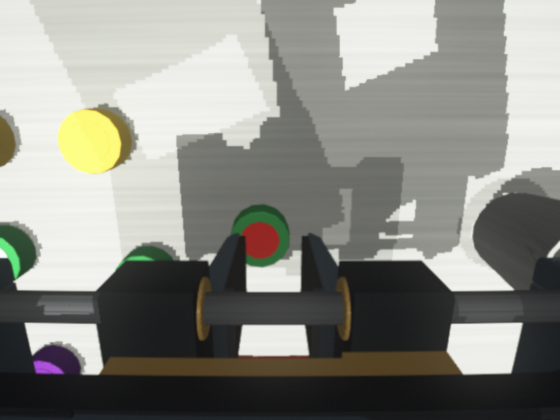

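View pics/wrist_2.95.png

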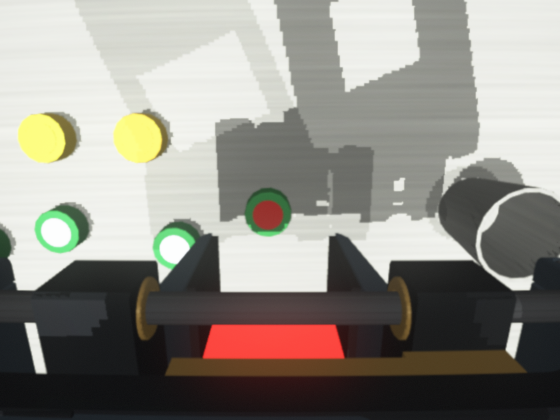

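View pics/scene_3.92.png

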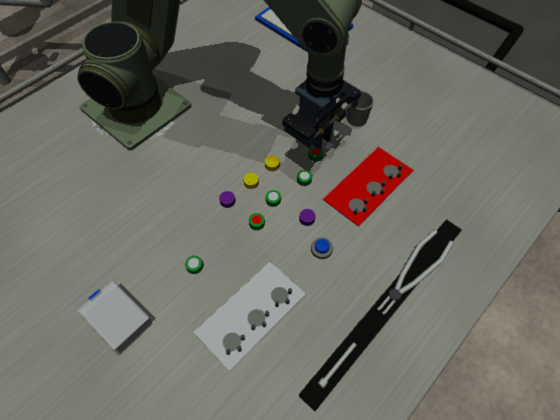

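Run:
```python
from h import *
f=grab_frame("wrist"); s=telemetry.state(); p=np.array(s["ee_pos"]); print(p,s["ee_rot"],s["gripper_width"],s["qpos"])
w=s["gripper_width"]/2
print(proj(f,[p,p+[16,w,0],p+[16,-w,0],p+[-16,w,0],p+[-16,-w,0],[446.4,194.6,18],[446.4,194.6,9]]))
print(np.linalg.inv(f["pose"])@np.r_[p,1], np.round(f["pose"],3))
cv2.imwrite("pics/w2.png",f["color"])
```

```text
[449.06715997 202.79886224  11.6038481 ] [179.26261826   0.9237337  179.43184247] 15.551941024975148 [ 22.73016325  20.31962247 114.20759008   0.44635827  44.33362073
 -67.02379568]
[[273.31104363 240.27572688]
 [286.08596427 264.21833152]
 [261.05396015 264.58560833]
 [286.08365843 214.92950704]
 [259.9819614  215.28100086]
 [259.48898348 240.09613769]
 [259.83735194 234.87156566]]
[9.25255515e-02 1.70237442e+01 2.20566099e+02 1.00000000e+00] [[ 1.00000e-02  9.59000e-01  2.83000e-01  3.70421e+02]
 [ 1.00000e+00 -1.30000e-02  9.00000e-03  2.00962e+02]
 [ 1.20000e-02  2.82000e-01 -9.59000e-01  2.18366e+02]
 [ 0.00000e+00  0.00000e+00  0.00000e+00  1.00000e+00]]
```

View pics/w2.png

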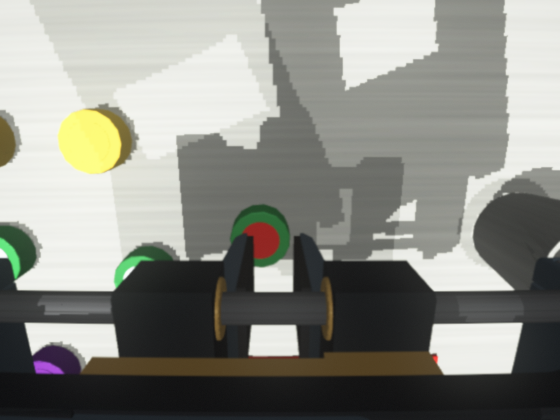

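Call:
drive_tool(
  moves=[
    {"claw":-0.2,"dx":0,"dy":0,"dz":0,"yaw":0},
    {"claw":-0.2,"dx":0,"dy":0,"dz":0,"yaw":0},
    {"claw":-0.2,"dx":0,"dy":0,"dz":0,"yaw":0},
    {"claw":-0.2,"dx":0,"dy":0,"dz":0,"yaw":0},
  ],
)

```text
time_s: 4.47
ee_pos: [449.2, 202.6, 11.8]
ee_rot: [179.3, 0.9, 179.4]
force: [0.1, -0.2, -0.4]
gripper_width: 52.5
```

```bash
python3 look.py wrist; python3 go.py 446.2 195 4 179; python3 -c "
from h import *
s=telemetry.state();print(s)"
```

```text
wrist
('white', [149.4, 267.4], [463.0, 127.5], [23.0, 29.0], 370)
('white', [6.7, 259.7], [457.1, 40.2], [34.0, 20.0], 84)
('red', [260.2, 240.1], [446.3, 194.7], [37.0, 34.0], 1180)
4.53
t 4.53 pos [449.2 202.6  11.7] rot [179.3   0.9 179.4] w 53.9 F [ 0.3 -0.3  0. ]
dx 0.14 dy -0.38 dz 0.39 yaw 0.05
{'time_s': 4.525, 'qpos': array([ 22.70582854,  20.30556021, 114.20459778,   0.4485114 ,
        44.33954964, -67.0187976 ]), 'qvel': array([ 0.0801385 ,  0.04478442, -0.01935109, -0.00995953, -0.02551221,
       -0.04576015]), 'effort': array([ 1.96605462e-03, -3.66348517e+01, -1.67355895e+01,  1.54446345e-02,
       -1.06939147e-03,  1.46487291e-04]), 'ee_pos': array([449.17585917, 202.62843815,  11.73901815]), 'ee_rot': array([179.25669561,   0.93326734, 179.40093815]), 'force': array([ 0.27557904, -0.29064143,  0.00659588]), 'torque': array([ 0.03086995,  0.04910537, -0.01864481]), 'gripper_width': 53.89039218579429}
```

View pics/wrist_4.53.png

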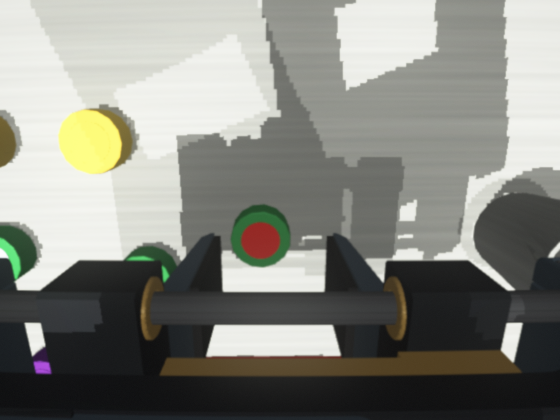

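Run:
```python
from h import *
f=grab_frame("scene"); s=telemetry.state(); p=np.array(s["ee_pos"])
im=f["color"].copy()
q=proj(f,[p,p+[0,0,36],p+[-16,27,0],p+[-16,-27,0],p+[16,27,0],p+[16,-27,0]])
print(q)
c=cv2.resize(im[60:200,260:400],None,fx=4,fy=4,interpolation=cv2.INTER_CUBIC)
for x,y in q: cv2.circle(c,(int((x-260)*4),int((y-60)*4)),3,(255,0,255),-1)
cv2.imwrite("pics/s3.png",c)
```

```text
[[318.1965206  151.14230408]
 [319.27201778 141.58234608]
 [320.2518877  141.33143714]
 [305.99303513 154.12621769]
 [330.30595298 148.17761236]
 [316.08568512 161.22392728]]
```

View pics/s3.png

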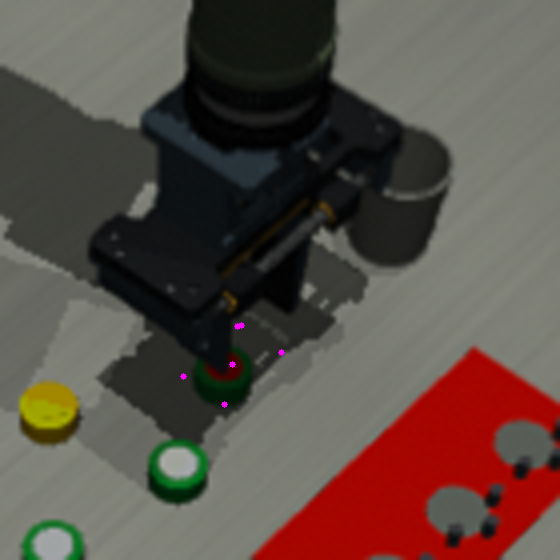

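Call:
drive_tool(
  moves=[
    {"claw":-0.2,"dx":0.1,"dy":-0.4,"dz":0,"yaw":0},
    {"claw":-0.2,"dx":0,"dy":0,"dz":0,"yaw":0},
    {"claw":-0.2,"dx":0,"dy":0,"dz":0,"yaw":0},
  ],
)

```text
time_s: 4.95
ee_pos: [446.8, 193.9, 11.6]
ee_rot: [179.3, 0.9, 179.4]
force: [-0.7, 0.2, -0.4]
gripper_width: 54.6
```

Call:
drive_tool(
  moves=[
    {"claw":-0.2,"dx":0,"dy":0,"dz":0.4,"yaw":0},
    {"claw":-0.2,"dx":0,"dy":0,"dz":0,"yaw":0},
  ],
)

```text
time_s: 5.2
ee_pos: [446.9, 194.0, 3.0]
ee_rot: [179.3, 0.9, 179.4]
force: [0.6, -0.3, 0.7]
gripper_width: 54.9
```

```bash
python3 look.py wrist; python3 go.py 446.2 195 4 179
```

```text
wrist
('white', [9.0, 267.6], [456.0, 38.8], [35.0, 23.0], 139)
('red', [275.0, 249.1], [446.3, 194.6], [38.0, 34.0], 1262)
5.25
t 5.25 pos [447.2 194.1   3.3] rot [179.2   1.  179.4] w 55.0 F [ 0.9 -0.  -0.3]
dx 0.05 dy 0.04 dz -0.04 yaw 0.05
```

View pics/wrist_5.25.png

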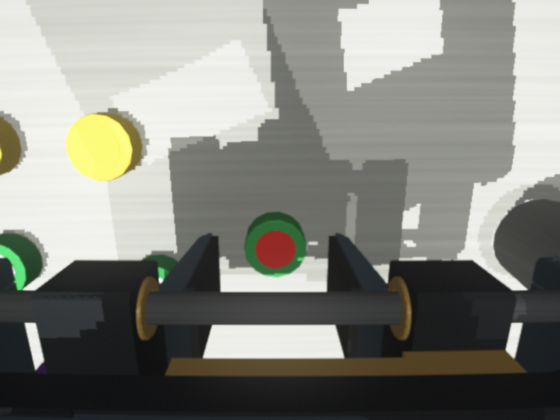

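Call:
drive_tool(
  moves=[
    {"claw":-0.2,"dx":0,"dy":0,"dz":0.4,"yaw":0},
    {"claw":-0.2,"dx":0,"dy":0,"dz":0,"yaw":0},
  ],
)

```text
time_s: 5.5
ee_pos: [447.3, 194.3, -5.4]
ee_rot: [179.3, 0.9, 179.4]
force: [-0.8, 0.7, 0.8]
gripper_width: 54.7
```

Call:
drive_tool(
  moves=[
    {"claw":-0.2,"dx":0,"dy":0,"dz":0.4,"yaw":0},
    {"claw":-0.2,"dx":0,"dy":0,"dz":0,"yaw":0},
  ],
)

```text
time_s: 5.75
ee_pos: [447.5, 194.5, -14.0]
ee_rot: [179.3, 0.9, 179.4]
force: [-0.0, 0.3, 0.2]
gripper_width: 55.0
```

Call:
drive_tool(
  moves=[
    {"claw":-0.2,"dx":0,"dy":0,"dz":0.4,"yaw":0},
    {"claw":-0.2,"dx":0,"dy":0,"dz":0,"yaw":0},
  ],
)

```text
time_s: 6.0
ee_pos: [447.6, 194.6, -22.6]
ee_rot: [179.3, 0.9, 179.4]
force: [-0.5, -0.9, 0.3]
gripper_width: 55.2
```

Run:
```python
from h import *
f=grab_frame("scene"); s=telemetry.state(); p=np.array(s["ee_pos"])
c=cv2.resize(f["color"][60:200,260:400],None,fx=4,fy=4,interpolation=cv2.INTER_CUBIC)
cv2.imwrite("pics/s4.png",c); print(p)
g=grab_frame("wrist"); print(tags(g,amin=400)); cv2.imwrite("pics/w4.png",g["color"])
```

```text
[447.99774883 194.75293174 -22.29206312]
[('red', [274.5, 266.2], [446.3, 194.7], [36.0, 34.0], 1583)]
```

View pics/s4.png

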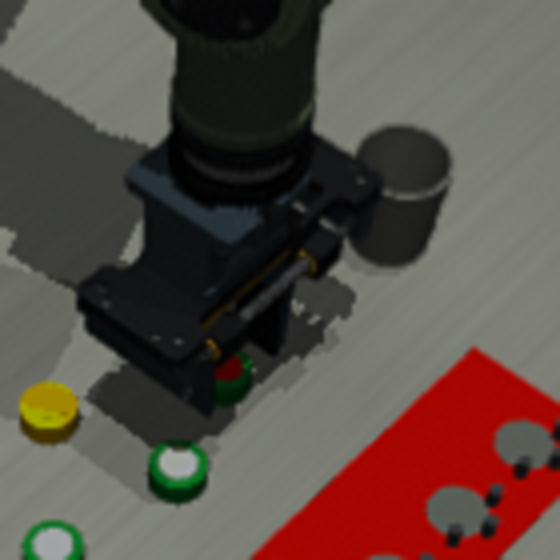

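View pics/w4.png

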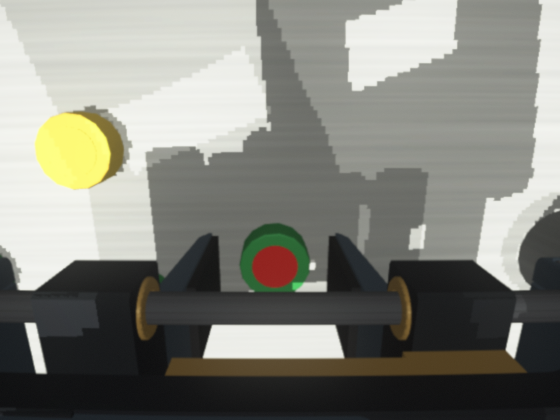

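Run:
```python
from h import *
f=grab_frame("scene")
for z in (0,5,10,15,20,25,30): print(z, cast(f,[[313,163.2]],z)[0].round(1))
```

```text
0 [458.3 173.4   0. ]
5 [460.5 170.3   5. ]
10 [462.7 167.2  10. ]
15 [464.9 164.1  15. ]
20 [467.2 161.   20. ]
25 [469.4 157.9  25. ]
30 [471.6 154.8  30. ]
```

Call:
drive_tool(
  moves=[
    {"claw":-0.2,"dx":0,"dy":0,"dz":0.35,"yaw":0},
    {"claw":-0.2,"dx":0,"dy":0,"dz":0,"yaw":0},
  ],
)

```text
time_s: 6.4
ee_pos: [448.6, 195.0, -29.1]
ee_rot: [179.2, 1.1, 179.4]
force: [0.4, -0.4, -0.0]
gripper_width: 55.0
```

Call:
drive_tool(
  moves=[
    {"claw":1,"dx":0,"dy":0,"dz":0,"yaw":0},
    {"claw":1,"dx":0,"dy":0,"dz":0,"yaw":0},
    {"claw":1,"dx":0,"dy":0,"dz":0,"yaw":0},
    {"claw":1,"dx":0,"dy":0,"dz":0,"yaw":0},
  ],
)

```text
time_s: 6.9
ee_pos: [448.8, 195.1, -29.0]
ee_rot: [179.2, 1.1, 179.4]
force: [0.5, 0.0, -0.1]
gripper_width: 35.4
```

Call:
drive_tool(
  moves=[
    {"claw":1,"dx":0,"dy":0,"dz":-0.8,"yaw":0},
    {"claw":1,"dx":0,"dy":0,"dz":-0.8,"yaw":0},
    {"claw":1,"dx":0,"dy":0,"dz":-0.4,"yaw":0},
    {"claw":1,"dx":0,"dy":0,"dz":0,"yaw":0},
  ],
)

```text
time_s: 7.4
ee_pos: [447.5, 194.3, 11.7]
ee_rot: [179.2, 1.0, 179.4]
force: [0.2, -0.2, -0.6]
gripper_width: 35.2
```

```bash
python3 go.py 581 214.7 10 179.2
```

```text
t 7.4 pos [447.5 194.3  11.7] rot [179.2   1.  179.4] w 35.2 F [ 0.2 -0.2 -0.6]
dx -6.66 dy 1.09 dz 0.08 yaw 0.02
```

Call:
drive_tool(
  moves=[
    {"claw":1,"dx":-0.9,"dy":0.15,"dz":0,"yaw":0},
    {"claw":1,"dx":-0.9,"dy":0.15,"dz":0,"yaw":0},
    {"claw":1,"dx":-0.9,"dy":0.15,"dz":0,"yaw":0},
    {"claw":1,"dx":-0.9,"dy":0.15,"dz":0,"yaw":0},
    {"claw":1,"dx":-0.9,"dy":0.15,"dz":0,"yaw":0},
  ],
)

```text
time_s: 8.02
ee_pos: [536.4, 207.6, 9.8]
ee_rot: [179.4, 0.6, 179.4]
force: [0.2, -0.4, 0.6]
gripper_width: 35.1
```

Call:
drive_tool(
  moves=[
    {"claw":1,"dx":-0.9,"dy":0.15,"dz":0,"yaw":0},
    {"claw":1,"dx":-0.6,"dy":0.1,"dz":0,"yaw":0},
    {"claw":1,"dx":0,"dy":0,"dz":0,"yaw":0},
    {"claw":1,"dx":0,"dy":0,"dz":0,"yaw":0},
  ],
)

```text
time_s: 8.52
ee_pos: [566.1, 211.9, 7.4]
ee_rot: [179.5, 0.4, 179.4]
force: [0.6, 0.4, 1.0]
gripper_width: 35.2
```

```bash
python3 look.py wrist; python3 go.py 581 214.7 -25 179.2
```

```text
wrist
('red', [273.3, 270.7], [581.2, 211.6], [41.0, 43.0], 1690)
('white', [97.3, 80.3], [473.2, 121.8], [34.0, 35.0], 1744)
8.57
t 8.57 pos [566.2 212.    7.4] rot [179.5   0.4 179.4] w 35.2 F [-0.  -0.4  0.1]
dx -0.74 dy 0.14 dz 1.62 yaw 0.03
```

Call:
drive_tool(
  moves=[
    {"claw":1,"dx":-0.75,"dy":0.15,"dz":0,"yaw":0},
    {"claw":1,"dx":0,"dy":0,"dz":0.8,"yaw":0},
    {"claw":1,"dx":0,"dy":0,"dz":0.5,"yaw":0},
    {"claw":1,"dx":0,"dy":0,"dz":0,"yaw":0},
    {"claw":1,"dx":0,"dy":0,"dz":0,"yaw":0},
  ],
)

```text
time_s: 9.2
ee_pos: [580.9, 215.0, -20.9]
ee_rot: [179.5, 0.3, 179.4]
force: [0.4, -0.4, -0.0]
gripper_width: 35.2
```

```bash
python3 look.py wrist; python3 go.py 581 214.7 -25.5 179.2
```

```text
wrist
('red', [273.3, 270.7], [582.8, 214.5], [35.0, 37.0], 1692)
('white', [57.0, 39.8], [473.2, 121.8], [34.0, 35.0], 2441)
9.25
t 9.25 pos [580.9 215.  -20.9] rot [179.5   0.3 179.4] w 35.5 F [-0.2 -0.2  0.3]
dx -0.01 dy -0.01 dz 0.23 yaw 0.03
```

Call:
drive_tool(
  moves=[
    {"claw":1,"dx":0,"dy":0,"dz":0.23,"yaw":0},
    {"claw":1,"dx":0,"dy":0,"dz":0,"yaw":0},
    {"claw":-0.2,"dx":0,"dy":0,"dz":0,"yaw":0},
    {"claw":-0.2,"dx":0,"dy":0,"dz":0,"yaw":0},
    {"claw":-0.2,"dx":0,"dy":0,"dz":0,"yaw":0},
  ],
)

```text
time_s: 9.88
ee_pos: [581.5, 215.3, -24.8]
ee_rot: [179.5, 0.4, 179.4]
force: [0.0, -1.2, 0.2]
gripper_width: 54.6
```

```bash
sed -i 's/,z=18,amin/,z=18,amin/' h.py
python3 - <<'E'
from h import *
f=grab_frame("wrist"); print(tags(f,21,400)); cv2.imwrite("pics/w5.png",f["color"]); print(telemetry.state()["ee_pos"],telemetry.state()["force"])
E
```

```text
[('red', [273.1, 269.3], [579.4, 214.6], [34.0, 34.0], 1711), ('white', [51.0, 36.9], [473.8, 123.5], [32.0, 37.0], 2570)]
[581.47739606 215.2789332  -24.76607239] [ 0.6587484  -0.26375952  0.16996047]
```

View pics/w5.png

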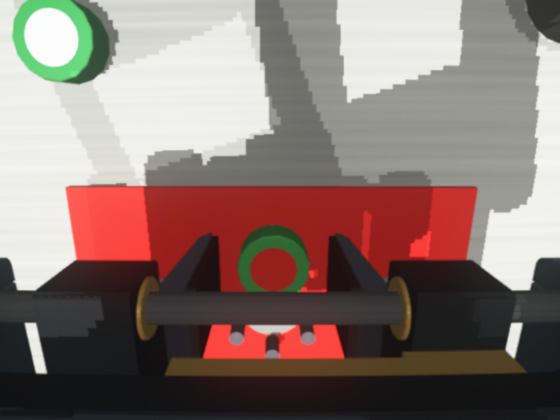

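Call:
drive_tool(
  moves=[
    {"claw":-0.2,"dx":0.9,"dy":0,"dz":0,"yaw":0},
    {"claw":-0.2,"dx":0.9,"dy":0,"dz":0,"yaw":0},
    {"claw":0,"dx":0.5,"dy":0,"dz":0,"yaw":0},
    {"claw":1,"dx":0,"dy":0,"dz":0,"yaw":0},
    {"claw":1,"dx":0,"dy":0,"dz":0,"yaw":0},
  ],
)

```text
time_s: 10.55
ee_pos: [536.0, 216.1, -24.6]
ee_rot: [179.4, 0.5, 179.4]
force: [0.8, 0.3, 0.1]
gripper_width: 28.6
```

Call:
drive_tool(
  moves=[
    {"claw":1,"dx":0,"dy":0,"dz":0,"yaw":0},
    {"claw":1,"dx":0,"dy":0,"dz":0,"yaw":0},
    {"claw":1,"dx":0,"dy":0,"dz":0,"yaw":0},
  ],
)

```text
time_s: 10.92
ee_pos: [537.4, 216.2, -24.6]
ee_rot: [179.4, 0.6, 179.4]
force: [-0.3, -0.4, -0.6]
gripper_width: 1.0
```

```bash
python3 go.py 575.5 214.7 -25.5 179.2;  python3 - <<'E'
from h import *
f=grab_frame("wrist"); print(tags(f,21,400)); cv2.imwrite("pics/w6.png",f["color"])
E
```

```text
t 10.93 pos [537.4 216.2 -24.6] rot [179.4   0.6 179.4] w 1.0 F [-0.3 -0.4 -0.6]
dx -1.90 dy -0.05 dz 0.05 yaw 0.02
[('white', [64.0, 142.3], [472.9, 123.5], [34.0, 34.0], 2159)]
```

View pics/w6.png

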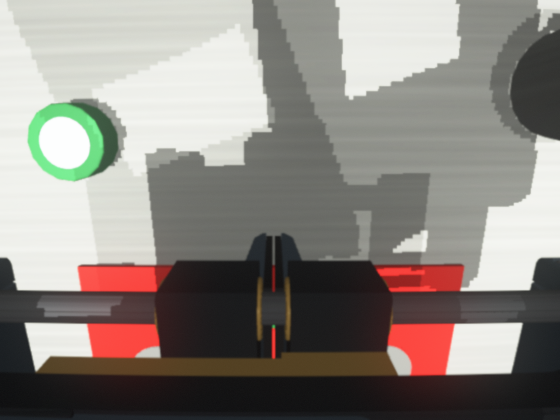

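Call:
drive_tool(
  moves=[
    {"claw":1,"dx":-0.4,"dy":-0.07,"dz":0.03,"yaw":0},
    {"claw":1,"dx":-0.4,"dy":0,"dz":0,"yaw":0},
    {"claw":1,"dx":-0.4,"dy":0,"dz":0,"yaw":0},
    {"claw":1,"dx":-0.3,"dy":0,"dz":0,"yaw":0},
    {"claw":1,"dx":0,"dy":0,"dz":0,"yaw":0},
  ],
)

```text
time_s: 11.6
ee_pos: [570.4, 214.3, -25.0]
ee_rot: [179.4, 0.6, 179.4]
force: [0.2, 1.0, -0.0]
gripper_width: 0.5
```

Call:
drive_tool(
  moves=[
    {"claw":1,"dx":-0.2,"dy":0,"dz":0,"yaw":0},
    {"claw":1,"dx":0,"dy":0,"dz":0,"yaw":0},
  ],
)

```text
time_s: 11.85
ee_pos: [574.3, 214.2, -25.0]
ee_rot: [179.4, 0.6, 179.4]
force: [1.0, -0.4, -0.1]
gripper_width: 0.2
```

Call:
drive_tool(
  moves=[
    {"claw":1,"dx":-0.1,"dy":0,"dz":0,"yaw":0},
    {"claw":1,"dx":0,"dy":0,"dz":0,"yaw":0},
  ],
)

```text
time_s: 12.1
ee_pos: [575.8, 214.2, -25.1]
ee_rot: [179.4, 0.5, 179.4]
force: [-0.3, 0.3, 0.2]
gripper_width: 0.5
```

Call:
drive_tool(
  moves=[
    {"claw":1,"dx":-0.1,"dy":0,"dz":0,"yaw":0},
    {"claw":1,"dx":0,"dy":0,"dz":0,"yaw":0},
  ],
)

```text
time_s: 12.35
ee_pos: [575.8, 214.2, -25.3]
ee_rot: [179.4, 0.3, 179.4]
force: [-1.1, -0.1, -0.1]
gripper_width: 0.2
```

Call:
drive_tool(
  moves=[
    {"claw":1,"dx":-0.2,"dy":0,"dz":0,"yaw":0},
  ],
)

```text
time_s: 12.48
ee_pos: [576.1, 214.0, -25.6]
ee_rot: [179.5, -0.1, 179.4]
force: [-12.0, 1.4, 5.1]
gripper_width: 0.7
```

Run:
```python
from h import *
f=grab_frame("scene"); print(tags(f,21)); 
cv2.imwrite("pics/s5.png",cv2.resize(f["color"][100:260,260:420],None,fx=3.7,fy=3.7,interpolation=cv2.INTER_CUBIC))
```

```text
[('white', [193.0, 262.5], [450.1, -205.1], [35.0, 35.0], 93), ('red', [256.2, 219.1], [474.5, -41.4], [34.0, 35.0], 82), ('white', [272.7, 195.7], [459.6, 28.3], [35.0, 37.0], 69), ('red', [375.2, 183.1], [610.8, 213.2], [32.0, 36.0], 75), ('white', [304.1, 175.3], [475.0, 119.5], [36.0, 36.0], 64)]
```

View pics/s5.png

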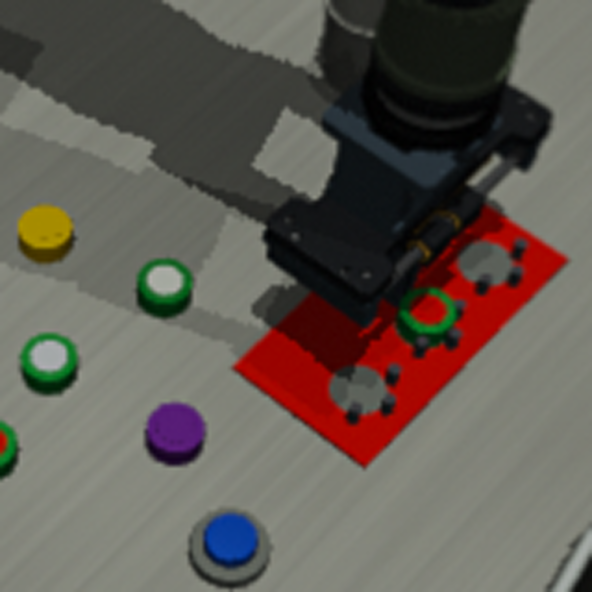

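Call:
drive_tool(
  moves=[
    {"claw":1,"dx":0.6,"dy":0,"dz":0,"yaw":0},
    {"claw":1,"dx":0.6,"dy":0,"dz":-0.8,"yaw":0},
    {"claw":0,"dx":0.8,"dy":-0.8,"dz":-0.8,"yaw":0},
    {"claw":-0.2,"dx":0.8,"dy":-0.8,"dz":0,"yaw":0},
    {"claw":-0.2,"dx":0.8,"dy":-0.8,"dz":0,"yaw":0},
  ],
)

```text
time_s: 13.15
ee_pos: [505.9, 166.9, 10.8]
ee_rot: [179.3, 0.6, 179.5]
force: [0.7, 0.6, 0.2]
gripper_width: 27.8
```

Call:
drive_tool(
  moves=[
    {"claw":-0.2,"dx":0.6,"dy":-0.8,"dz":0,"yaw":0},
    {"claw":-0.2,"dx":0.4,"dy":-0.8,"dz":0,"yaw":0},
    {"claw":-0.2,"dx":0,"dy":-0.4,"dz":0,"yaw":0},
    {"claw":-0.2,"dx":0,"dy":0,"dz":0,"yaw":0},
  ],
)

```text
time_s: 13.65
ee_pos: [486.7, 125.2, 14.1]
ee_rot: [179.2, 1.1, 179.5]
force: [-0.1, 0.4, 0.6]
gripper_width: 54.8
```

```bash
python3 look.py scene wrist; python3 go.py 473.5 121 -29 179
```

```text
scene
('white', [193.0, 262.5], [448.7, -204.5], [35.0, 36.0], 93)
('red', [256.2, 219.1], [473.2, -40.2], [34.0, 38.0], 82)
('white', [272.8, 195.7], [458.3, 29.9], [35.0, 35.0], 70)
('red', [375.2, 183.1], [610.0, 215.2], [34.0, 36.0], 72)
13.70
wrist
('red', [6.4, 226.1], [474.1, -34.0], [36.0, 20.0], 452)
('white', [266.9, 221.5], [473.1, 121.6], [37.0, 34.0], 1246)
('white', [107.9, 198.4], [457.9, 30.0], [35.0, 35.0], 1304)
13.75
t 13.75 pos [486.6 125.7  13.9] rot [179.2   1.1 179.5] w 54.8 F [-0.   0.8  0.4]
dx 0.65 dy -0.24 dz 2.14 yaw 0.06
```

Call:
drive_tool(
  moves=[
    {"claw":-0.2,"dx":0.65,"dy":-0.24,"dz":0,"yaw":0},
    {"claw":-0.2,"dx":0,"dy":0,"dz":0.5,"yaw":0},
    {"claw":-0.2,"dx":0,"dy":0,"dz":0.7,"yaw":0},
    {"claw":-0.2,"dx":0,"dy":0,"dz":0.5,"yaw":0},
    {"claw":-0.2,"dx":0,"dy":0,"dz":0,"yaw":0},
  ],
)

```text
time_s: 14.38
ee_pos: [473.0, 122.0, -24.0]
ee_rot: [179.3, 1.0, 179.6]
force: [0.3, -1.1, 0.8]
gripper_width: 54.4
```

```bash
python3 look.py wrist; python3 go.py 473.5 121.4 -29 179
```

```text
wrist
('white', [273.9, 270.7], [472.9, 121.6], [34.0, 34.0], 1625)
('white', [86.0, 243.9], [457.7, 30.0], [30.0, 40.0], 1706)
14.43
t 14.43 pos [473.3 122.  -23.6] rot [179.3   1.  179.6] w 54.7 F [-0.3 -0.4  0.6]
dx -0.01 dy -0.03 dz 0.27 yaw 0.07
```

Lower 5 mm, grip, lift.

Call:
drive_tool(
  moves=[
    {"claw":-0.2,"dx":0,"dy":-0.02,"dz":0.27,"yaw":0.05},
    {"claw":1,"dx":0,"dy":0,"dz":0,"yaw":0},
    {"claw":1,"dx":0,"dy":0,"dz":0,"yaw":0},
    {"claw":1,"dx":0,"dy":0,"dz":0,"yaw":0},
    {"claw":1,"dx":0,"dy":0,"dz":0,"yaw":0},
  ],
)

```text
time_s: 15.05
ee_pos: [474.5, 121.9, -28.6]
ee_rot: [179.2, 1.2, 179.1]
force: [-0.0, -0.5, 0.3]
gripper_width: 35.6
```

Call:
drive_tool(
  moves=[
    {"claw":1,"dx":0,"dy":0,"dz":-0.5,"yaw":0},
    {"claw":1,"dx":0,"dy":0,"dz":-0.9,"yaw":0},
    {"claw":1,"dx":0,"dy":0,"dz":-0.9,"yaw":0},
    {"claw":1,"dx":-0.4,"dy":-0.9,"dz":0,"yaw":0},
    {"claw":1,"dx":-0.5,"dy":-0.9,"dz":0,"yaw":0},
  ],
)

```text
time_s: 15.68
ee_pos: [491.6, 85.3, 21.9]
ee_rot: [179.2, 1.3, 179.3]
force: [0.4, -0.4, -0.3]
gripper_width: 35.1
```

```bash
python3 go.py 594 -131 10 178.6
```

```text
t 15.68 pos [491.6  85.3  21.9] rot [179.2   1.3 179.3] w 35.1 F [ 0.4 -0.4 -0.3]
dx -5.26 dy -10.75 dz 0.60 yaw 0.08
```

Call:
drive_tool(
  moves=[
    {"claw":1,"dx":-0.5,"dy":-0.95,"dz":0.05,"yaw":0.08},
    {"claw":1,"dx":-0.5,"dy":-0.95,"dz":0.05,"yaw":0},
    {"claw":1,"dx":-0.5,"dy":-0.95,"dz":0.05,"yaw":0},
    {"claw":1,"dx":-0.5,"dy":-0.95,"dz":0.05,"yaw":0},
    {"claw":1,"dx":-0.5,"dy":-0.95,"dz":0.05,"yaw":0},
  ],
)

```text
time_s: 16.3
ee_pos: [542.4, -13.7, 21.0]
ee_rot: [179.1, 1.6, 178.6]
force: [-1.0, 0.4, 0.3]
gripper_width: 35.7
```

Call:
drive_tool(
  moves=[
    {"claw":1,"dx":-0.5,"dy":-0.95,"dz":0,"yaw":0},
    {"claw":1,"dx":-0.5,"dy":-0.95,"dz":0,"yaw":0},
    {"claw":1,"dx":-0.5,"dy":-0.95,"dz":0,"yaw":0},
    {"claw":1,"dx":-0.5,"dy":-0.95,"dz":0,"yaw":0},
    {"claw":1,"dx":-0.4,"dy":-0.9,"dz":0,"yaw":0},
  ],
)

```text
time_s: 16.92
ee_pos: [591.3, -114.7, 22.4]
ee_rot: [179.1, 1.7, 178.6]
force: [0.5, 0.2, -0.7]
gripper_width: 35.3
```

Call:
drive_tool(
  moves=[
    {"claw":1,"dx":0,"dy":0,"dz":0,"yaw":0},
  ],
)

```text
time_s: 17.05
ee_pos: [592.0, -116.2, 22.3]
ee_rot: [179.2, 1.7, 178.5]
force: [-0.5, 0.9, -0.4]
gripper_width: 35.4
```

```bash
python3 look.py wrist; python3 go.py 594 -131 -25.5 178.2
```

```text
wrist
('white', [273.3, 272.4], [615.4, -116.9], [44.0, 46.0], 1671)
('white', [537.4, 8.5], [465.0, 29.2], [17.0, 40.0], 542)
('red', [410.1, 24.9], [473.1, -40.2], [31.0, 38.0], 1611)
('white', [96.9, 2.9], [458.2, -204.7], [13.0, 32.0], 193)
17.10
t 17.1 pos [ 591.4 -115.4   22.1] rot [179.1   1.7 178.5] w 35.1 F [0.1 0.6 0.1]
dx -0.15 dy -0.78 dz 2.38 yaw 0.04
```

Call:
drive_tool(
  moves=[
    {"claw":1,"dx":-0.18,"dy":-0.78,"dz":0.4,"yaw":0},
    {"claw":1,"dx":0,"dy":0,"dz":0.8,"yaw":0},
    {"claw":1,"dx":0,"dy":0,"dz":0.6,"yaw":0},
    {"claw":1,"dx":0,"dy":0,"dz":0.3,"yaw":0},
    {"claw":1,"dx":0,"dy":0,"dz":0,"yaw":0},
  ],
)

```text
time_s: 17.73
ee_pos: [593.9, -129.3, -24.3]
ee_rot: [179.0, 1.5, 178.6]
force: [-0.9, 0.5, 0.5]
gripper_width: 35.7
```

```bash
python3 go.py 594.5 -131 -25.3 178.2
```

```text
t 17.73 pos [ 593.9 -129.3  -24.3] rot [179.    1.5 178.6] w 35.7 F [-0.9  0.5  0.5]
dx -0.03 dy -0.09 dz 0.05 yaw 0.05
```

Call:
drive_tool(
  moves=[
    {"claw":1,"dx":0,"dy":-0.08,"dz":0.05,"yaw":0.05},
    {"claw":1,"dx":0,"dy":0,"dz":0,"yaw":0},
    {"claw":-0.2,"dx":0,"dy":0,"dz":0,"yaw":0},
    {"claw":-0.2,"dx":0,"dy":0,"dz":0,"yaw":0},
    {"claw":-0.2,"dx":0,"dy":0,"dz":0,"yaw":0},
  ],
)

```text
time_s: 18.35
ee_pos: [595.0, -130.9, -24.0]
ee_rot: [179.1, 1.6, 178.2]
force: [-0.8, -0.4, -0.2]
gripper_width: 54.5
```

Run:
```python
from h import *
f=grab_frame("wrist"); print(tags(f,21,400)); cv2.imwrite("pics/w7.png",f["color"]); print(telemetry.state()["ee_pos"],telemetry.state()["force"])
```

```text
[('white', [273.7, 270.6], [593.0, -131.5], [35.0, 34.0], 1696), ('red', [483.9, 10.1], [480.0, -42.0], [17.0, 40.0], 1021)]
[ 595.09123127 -130.93653719  -23.98375873] [0.72118756 0.39391305 0.83549722]
```

View pics/w7.png

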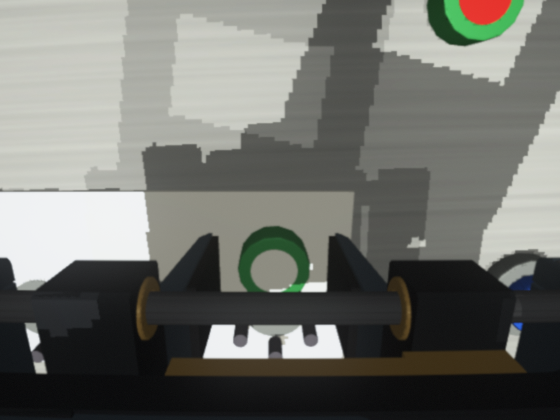

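Call:
drive_tool(
  moves=[
    {"claw":-0.2,"dx":0.9,"dy":0,"dz":0,"yaw":0},
    {"claw":-0.2,"dx":0.9,"dy":0,"dz":0,"yaw":0},
    {"claw":1,"dx":0.4,"dy":0,"dz":0,"yaw":0},
    {"claw":1,"dx":0,"dy":0,"dz":0.05,"yaw":0},
    {"claw":1,"dx":0,"dy":0,"dz":0,"yaw":0},
  ],
)

```text
time_s: 19.02
ee_pos: [551.8, -129.8, -25.9]
ee_rot: [179.1, 1.8, 178.2]
force: [0.2, 0.4, 1.0]
gripper_width: 27.5
```

Call:
drive_tool(
  moves=[
    {"claw":1,"dx":0,"dy":0,"dz":0,"yaw":0},
    {"claw":1,"dx":0,"dy":0,"dz":0,"yaw":0},
    {"claw":1,"dx":0,"dy":0,"dz":0,"yaw":0},
  ],
)

```text
time_s: 19.4
ee_pos: [553.3, -129.9, -25.9]
ee_rot: [179.1, 1.8, 178.2]
force: [-0.2, -0.4, 0.3]
gripper_width: 0.7
```

```bash
python3 go.py 590.5 -131 -25 178.2
```

```text
t 19.4 pos [ 553.3 -129.9  -25.9] rot [179.1   1.8 178.2] w 0.7 F [-0.2 -0.4  0.3]
dx -1.86 dy 0.01 dz -0.04 yaw -0.00
```

Call:
drive_tool(
  moves=[
    {"claw":1,"dx":-0.4,"dy":0,"dz":-0.04,"yaw":0},
    {"claw":1,"dx":-0.4,"dy":0,"dz":0,"yaw":0},
    {"claw":1,"dx":-0.4,"dy":0,"dz":0,"yaw":0},
    {"claw":1,"dx":-0.35,"dy":0,"dz":0,"yaw":0},
    {"claw":1,"dx":0,"dy":0,"dz":0,"yaw":0},
  ],
)

```text
time_s: 20.02
ee_pos: [587.4, -131.1, -23.9]
ee_rot: [179.1, 1.9, 178.2]
force: [-1.3, -0.1, -0.4]
gripper_width: 0.8
```

Call:
drive_tool(
  moves=[
    {"claw":1,"dx":-0.2,"dy":0,"dz":0,"yaw":0},
    {"claw":1,"dx":-0.1,"dy":0,"dz":0,"yaw":0},
  ],
)

```text
time_s: 20.27
ee_pos: [592.2, -131.1, -24.1]
ee_rot: [179.1, 1.7, 178.2]
force: [-2.7, 0.7, 1.3]
gripper_width: 0.6
```

Call:
drive_tool(
  moves=[
    {"claw":1,"dx":-0.15,"dy":0,"dz":0,"yaw":0},
  ],
)

```text
time_s: 20.4
ee_pos: [592.3, -130.7, -24.5]
ee_rot: [179.1, 1.4, 178.2]
force: [-8.0, 0.6, 1.3]
gripper_width: 0.8
```

Call:
drive_tool(
  moves=[
    {"claw":1,"dx":-0.2,"dy":0,"dz":0,"yaw":0},
  ],
)

```text
time_s: 20.52
ee_pos: [592.1, -130.3, -25.2]
ee_rot: [179.0, 0.9, 178.3]
force: [-9.4, 0.2, 3.2]
gripper_width: 0.8
```

Call:
drive_tool(
  moves=[
    {"claw":1,"dx":0.6,"dy":0,"dz":0,"yaw":0},
    {"claw":1,"dx":0.6,"dy":0,"dz":-0.8,"yaw":0},
    {"claw":0,"dx":0.8,"dy":0.6,"dz":-0.8,"yaw":0},
    {"claw":-0.2,"dx":0.8,"dy":0.8,"dz":0,"yaw":0},
    {"claw":-0.2,"dx":0.8,"dy":0.8,"dz":0,"yaw":0},
  ],
)

```text
time_s: 21.15
ee_pos: [521.5, -85.3, 11.3]
ee_rot: [179.1, 1.5, 178.1]
force: [-0.2, 0.8, 0.5]
gripper_width: 27.6
```

```bash
python3 look.py scene; python3 go.py 473 -40.2 5 179
```

```text
scene
('white', [279.1, 291.7], [624.9, -131.2], [36.0, 37.0], 99)
('white', [193.0, 262.5], [448.7, -204.5], [37.0, 36.0], 93)
('red', [375.2, 183.1], [610.0, 215.2], [34.0, 36.0], 72)
21.20
t 21.2 pos [518.4 -83.4  11.2] rot [179.    1.3 178.2] w 31.5 F [-2.7  1.4 -0.6]
dx 2.34 dy 2.09 dz 0.31 yaw -0.10
```

Call:
drive_tool(
  moves=[
    {"claw":-0.2,"dx":0.8,"dy":0.75,"dz":0,"yaw":-0.1},
    {"claw":-0.2,"dx":0.8,"dy":0.75,"dz":0,"yaw":0},
    {"claw":-0.2,"dx":0.7,"dy":0.6,"dz":0,"yaw":0},
    {"claw":-0.2,"dx":0,"dy":0,"dz":0,"yaw":0},
    {"claw":-0.2,"dx":0,"dy":0,"dz":0,"yaw":0},
  ],
)

```text
time_s: 21.82
ee_pos: [475.8, -40.6, 15.2]
ee_rot: [179.1, 2.0, 179.1]
force: [0.9, 0.9, -0.2]
gripper_width: 54.6
```

```bash
python3 look.py wrist; python3 go.py 473.5 -40.2 -29 179
```

```text
wrist
('red', [274.2, 237.6], [472.8, -40.2], [38.0, 34.0], 1133)
('white', [392.1, 211.5], [457.9, 29.7], [37.0, 37.0], 1208)
('white', [5.9, 206.4], [449.9, -197.9], [34.0, 20.0], 426)
21.88
t 21.88 pos [475.7 -40.6  15.1] rot [179.1   2.  179. ] w 55.0 F [ 0.8 -0.5 -0.1]
dx 0.11 dy 0.02 dz 2.21 yaw 0.01
```

Call:
drive_tool(
  moves=[
    {"claw":-0.2,"dx":0.18,"dy":0.02,"dz":0.5,"yaw":0},
    {"claw":-0.2,"dx":0,"dy":0,"dz":0.6,"yaw":0},
    {"claw":-0.2,"dx":0,"dy":0,"dz":0.6,"yaw":0},
    {"claw":-0.2,"dx":0,"dy":0,"dz":0.3,"yaw":0},
    {"claw":-0.2,"dx":0,"dy":0,"dz":0,"yaw":0},
  ],
)

```text
time_s: 22.5
ee_pos: [473.7, -40.3, -29.1]
ee_rot: [179.1, 1.9, 179.0]
force: [-0.6, 0.1, 0.0]
gripper_width: 55.2
```

```bash
python3 look.py wrist; python3 go.py 473.8 -40.2 -29 179
```

```text
wrist
('red', [275.5, 273.8], [472.1, -40.1], [33.0, 34.0], 1578)
('white', [421.3, 241.7], [457.2, 29.5], [31.0, 39.0], 1682)
22.55
t 22.55 pos [473.9 -40.3 -28.8] rot [179.1   1.9 179. ] w 54.4 F [ 0.2 -0.6  0.8]
dx 0.01 dy 0.01 dz 0.01 yaw -0.00
```

Call:
drive_tool(
  moves=[
    {"claw":1,"dx":0,"dy":0,"dz":0,"yaw":0},
    {"claw":1,"dx":0,"dy":0,"dz":0,"yaw":0},
    {"claw":1,"dx":0,"dy":0,"dz":0,"yaw":0},
    {"claw":1,"dx":0,"dy":0,"dz":0,"yaw":0},
    {"claw":1,"dx":0,"dy":0,"dz":-0.5,"yaw":0},
  ],
)

```text
time_s: 23.18
ee_pos: [473.8, -40.5, -18.0]
ee_rot: [179.1, 1.9, 179.0]
force: [0.2, -0.6, -0.4]
gripper_width: 35.3
```

Call:
drive_tool(
  moves=[
    {"claw":1,"dx":0,"dy":0,"dz":-0.9,"yaw":0},
    {"claw":1,"dx":0,"dy":0,"dz":-0.7,"yaw":0},
    {"claw":1,"dx":-0.5,"dy":0.9,"dz":0,"yaw":0},
    {"claw":1,"dx":-0.5,"dy":0.9,"dz":0,"yaw":0},
    {"claw":1,"dx":-0.5,"dy":0.9,"dz":0,"yaw":0},
  ],
)

```text
time_s: 23.8
ee_pos: [505.2, 12.6, 21.3]
ee_rot: [179.2, 2.2, 178.8]
force: [-0.1, -1.2, -0.4]
gripper_width: 35.2
```

```bash
python3 go.py 580 148.6 10 179.2
```

```text
t 23.8 pos [505.2  12.6  21.3] rot [179.2   2.2 178.8] w 35.2 F [-0.1 -1.2 -0.4]
dx -3.60 dy 6.87 dz 0.57 yaw -0.04
```

Call:
drive_tool(
  moves=[
    {"claw":1,"dx":-0.5,"dy":0.95,"dz":0,"yaw":-0.05},
    {"claw":1,"dx":-0.5,"dy":0.95,"dz":0,"yaw":0},
    {"claw":1,"dx":-0.5,"dy":0.95,"dz":0,"yaw":0},
    {"claw":1,"dx":-0.5,"dy":0.95,"dz":0,"yaw":0},
    {"claw":1,"dx":-0.5,"dy":0.95,"dz":0,"yaw":0},
  ],
)

```text
time_s: 24.42
ee_pos: [559.4, 110.9, 27.8]
ee_rot: [179.2, 2.4, 179.2]
force: [-0.0, -0.8, 0.3]
gripper_width: 35.1
```

Call:
drive_tool(
  moves=[
    {"claw":1,"dx":-0.5,"dy":0.9,"dz":0,"yaw":0},
    {"claw":1,"dx":-0.4,"dy":0.7,"dz":0,"yaw":0},
    {"claw":1,"dx":0,"dy":0,"dz":0,"yaw":0},
    {"claw":1,"dx":0,"dy":0,"dz":0,"yaw":0},
  ],
)

```text
time_s: 24.92
ee_pos: [579.3, 146.2, 28.6]
ee_rot: [179.2, 2.4, 179.4]
force: [0.0, -0.2, 0.0]
gripper_width: 35.2
```

```bash
python3 look.py wrist; python3 go.py 580 148.6 -25 179.2
```

```text
wrist
('red', [366.1, 264.5], [601.7, 207.1], [18.0, 32.0], 203)
('red', [273.3, 272.1], [606.0, 145.9], [45.0, 48.0], 1619)
('white', [57.7, 29.0], [458.0, 30.1], [32.0, 37.0], 1590)
24.98
t 24.98 pos [579.4 146.1  28.6] rot [179.2   2.4 179.4] w 35.3 F [-0.2 -0.5 -0.5]
dx -0.03 dy 0.12 dz 2.68 yaw 0.02
```

Call:
drive_tool(
  moves=[
    {"claw":1,"dx":0.08,"dy":0.12,"dz":0.6,"yaw":0},
    {"claw":1,"dx":0,"dy":0,"dz":0.8,"yaw":0},
    {"claw":1,"dx":0,"dy":0,"dz":0.7,"yaw":0},
    {"claw":1,"dx":0,"dy":0,"dz":0.3,"yaw":0},
    {"claw":1,"dx":0,"dy":0,"dz":0,"yaw":0},
  ],
)

```text
time_s: 25.6
ee_pos: [578.0, 147.6, -24.0]
ee_rot: [179.3, 2.2, 179.2]
force: [-0.3, 1.1, 0.1]
gripper_width: 35.2
```

```bash
python3 go.py 580 148.6 -25 179.2
```

```text
t 25.6 pos [578.  147.6 -24. ] rot [179.3   2.2 179.2] w 35.2 F [-0.3  1.1  0.1]
dx -0.10 dy 0.05 dz 0.05 yaw 0.01
```

Call:
drive_tool(
  moves=[
    {"claw":1,"dx":-0.1,"dy":0.05,"dz":0.06,"yaw":0},
    {"claw":1,"dx":0,"dy":0,"dz":0,"yaw":0},
    {"claw":-0.2,"dx":0,"dy":0,"dz":0,"yaw":0},
    {"claw":-0.2,"dx":0,"dy":0,"dz":0,"yaw":0},
    {"claw":-0.2,"dx":0,"dy":0,"dz":0,"yaw":0},
  ],
)

```text
time_s: 26.22
ee_pos: [581.5, 149.0, -23.7]
ee_rot: [179.2, 2.4, 179.2]
force: [-0.3, -1.3, 0.4]
gripper_width: 54.7
```

Run:
```python
from h import *
f=grab_frame("wrist"); print(tags(f,21,400)); cv2.imwrite("pics/w8.png",f["color"]); print(telemetry.state()["ee_pos"],telemetry.state()["force"])
```

```text
[('red', [272.8, 270.4], [578.9, 148.0], [34.0, 34.0], 1647), ('white', [24.8, 35.5], [471.6, 48.3], [19.0, 22.0], 305)]
[581.52830218 148.97797492 -23.720095  ] [ 0.0501028  -0.51554437 -0.2248376 ]
```

Call:
drive_tool(
  moves=[
    {"claw":-0.2,"dx":0.9,"dy":0,"dz":-0.05,"yaw":0},
    {"claw":-0.2,"dx":0.9,"dy":0,"dz":-0.05,"yaw":0},
    {"claw":1,"dx":0.4,"dy":0,"dz":0,"yaw":0},
    {"claw":1,"dx":0,"dy":0,"dz":0,"yaw":0},
    {"claw":1,"dx":0,"dy":0,"dz":0,"yaw":0},
  ],
)

```text
time_s: 26.9
ee_pos: [538.1, 149.8, -23.0]
ee_rot: [179.2, 2.5, 179.2]
force: [-0.3, 0.6, 0.1]
gripper_width: 28.2
```

Call:
drive_tool(
  moves=[
    {"claw":1,"dx":0,"dy":0,"dz":0,"yaw":0},
    {"claw":1,"dx":0,"dy":0,"dz":0,"yaw":0},
    {"claw":1,"dx":0,"dy":0,"dz":0,"yaw":0},
  ],
)

```text
time_s: 27.28
ee_pos: [539.5, 149.8, -23.0]
ee_rot: [179.2, 2.6, 179.2]
force: [0.3, -0.2, 0.0]
gripper_width: 0.5
```

```bash
python3 go.py 575 148.6 -25 179.2
```

```text
t 27.27 pos [539.5 149.8 -23. ] rot [179.2   2.6 179.2] w 0.5 F [ 0.3 -0.2  0. ]
dx -1.77 dy -0.04 dz 0.10 yaw 0.00
```

Call:
drive_tool(
  moves=[
    {"claw":1,"dx":-0.4,"dy":-0.05,"dz":0.08,"yaw":0},
    {"claw":1,"dx":-0.4,"dy":0,"dz":0.04,"yaw":0},
    {"claw":1,"dx":-0.4,"dy":0,"dz":0.02,"yaw":0},
    {"claw":1,"dx":-0.35,"dy":0,"dz":0.02,"yaw":0},
    {"claw":1,"dx":-0.1,"dy":0,"dz":0,"yaw":0},
  ],
)

```text
time_s: 27.9
ee_pos: [575.7, 148.3, -25.0]
ee_rot: [179.2, 2.6, 179.2]
force: [-0.5, 0.1, -0.3]
gripper_width: 0.4
```

Call:
drive_tool(
  moves=[
    {"claw":1,"dx":-0.15,"dy":0,"dz":0,"yaw":0},
    {"claw":1,"dx":-0.1,"dy":0,"dz":0,"yaw":0},
  ],
)

```text
time_s: 28.15
ee_pos: [576.5, 148.1, -25.6]
ee_rot: [179.2, 2.1, 179.2]
force: [-5.6, 1.2, 2.2]
gripper_width: 0.6
```

Call:
drive_tool(
  moves=[
    {"claw":1,"dx":-0.15,"dy":0,"dz":0,"yaw":0},
  ],
)

```text
time_s: 28.28
ee_pos: [576.4, 148.1, -25.9]
ee_rot: [179.2, 1.8, 179.2]
force: [-8.4, 1.7, 4.2]
gripper_width: 0.4
```

Call:
drive_tool(
  moves=[
    {"claw":1,"dx":-0.2,"dy":0,"dz":-0.03,"yaw":0},
    {"claw":1,"dx":-0.2,"dy":0,"dz":-0.03,"yaw":0},
  ],
)

```text
time_s: 28.52
ee_pos: [575.7, 148.0, -25.8]
ee_rot: [179.3, 0.8, 179.1]
force: [-8.2, 1.8, 4.9]
gripper_width: 0.0
```

Call:
drive_tool(
  moves=[
    {"claw":1,"dx":0.6,"dy":0,"dz":0,"yaw":0},
    {"claw":1,"dx":0.6,"dy":0,"dz":-0.8,"yaw":0},
    {"claw":0,"dx":0.8,"dy":-0.9,"dz":-0.8,"yaw":0},
    {"claw":-0.2,"dx":0.9,"dy":-0.95,"dz":0,"yaw":0},
    {"claw":-0.2,"dx":0.9,"dy":-0.95,"dz":0,"yaw":0},
  ],
)

```text
time_s: 29.15
ee_pos: [499.3, 92.7, 9.1]
ee_rot: [179.2, 1.4, 179.3]
force: [-0.6, 0.2, 0.1]
gripper_width: 27.3
```

```bash
python3 look.py scene; python3 go.py 458.5 30 5 179
```

```text
scene
('white', [279.1, 291.7], [624.9, -131.2], [36.0, 37.0], 99)
('white', [193.0, 262.5], [448.7, -204.5], [35.0, 36.0], 93)
('red', [357.5, 200.7], [609.2, 149.0], [36.0, 36.0], 74)
('white', [272.8, 195.7], [458.4, 29.8], [34.0, 37.0], 71)
('red', [375.2, 183.1], [610.0, 215.2], [34.0, 36.0], 72)
29.20
t 29.2 pos [495.6  90.7   8.8] rot [179.3   1.2 179.3] w 31.8 F [-4.  -2.3 -0.3]
dx 1.82 dy -3.06 dz 0.19 yaw 0.03
```

Call:
drive_tool(
  moves=[
    {"claw":-0.2,"dx":0.5,"dy":-0.85,"dz":0,"yaw":0},
    {"claw":-0.2,"dx":0.5,"dy":-0.85,"dz":0,"yaw":0},
    {"claw":-0.2,"dx":0.5,"dy":-0.85,"dz":0,"yaw":0},
    {"claw":-0.2,"dx":0.3,"dy":-0.5,"dz":0,"yaw":0},
    {"claw":-0.2,"dx":0,"dy":0,"dz":0,"yaw":0},
  ],
)

```text
time_s: 29.82
ee_pos: [458.6, 26.2, 9.5]
ee_rot: [179.3, 1.6, 179.3]
force: [0.5, 0.4, -1.0]
gripper_width: 55.3
```

```bash
python3 look.py wrist; python3 go.py 458.8 30 -29 179
```

```text
wrist
('white', [279.9, 244.6], [457.9, 29.8], [38.0, 34.0], 1232)
29.88
t 29.88 pos [459.1  26.5   9.5] rot [179.3   1.6 179.3] w 54.9 F [-0.1 -0.  -0. ]
dx 0.02 dy 0.17 dz 1.93 yaw 0.03
```

Call:
drive_tool(
  moves=[
    {"claw":-0.2,"dx":0.06,"dy":0.17,"dz":0.4,"yaw":0.03},
    {"claw":-0.2,"dx":0,"dy":0,"dz":0.6,"yaw":0},
    {"claw":-0.2,"dx":0,"dy":0,"dz":0.6,"yaw":0},
    {"claw":-0.2,"dx":0,"dy":0,"dz":0.3,"yaw":0},
    {"claw":-0.2,"dx":0,"dy":0,"dz":0,"yaw":0},
  ],
)

```text
time_s: 30.5
ee_pos: [459.6, 31.9, -32.2]
ee_rot: [179.3, 1.5, 179.1]
force: [-1.0, 0.3, -0.8]
gripper_width: 54.7
```

```bash
python3 look.py wrist; python3 go.py 458.8 30 -29 179
```

```text
wrist
('white', [270.4, 273.8], [456.7, 29.9], [31.0, 34.0], 1605)
30.55
t 30.55 pos [459.8  32.  -31.9] rot [179.3   1.6 179.1] w 54.4 F [-0.9 -0.4 -0.4]
dx 0.05 dy -0.10 dz -0.14 yaw 0.01
```

Call:
drive_tool(
  moves=[
    {"claw":-0.2,"dx":0.05,"dy":-0.1,"dz":-0.14,"yaw":0},
    {"claw":1,"dx":0,"dy":0,"dz":0,"yaw":0},
    {"claw":1,"dx":0,"dy":0,"dz":0,"yaw":0},
    {"claw":1,"dx":0,"dy":0,"dz":0,"yaw":0},
    {"claw":1,"dx":0,"dy":0,"dz":0,"yaw":0},
  ],
)

```text
time_s: 31.18
ee_pos: [459.5, 29.6, -27.8]
ee_rot: [179.3, 1.7, 179.1]
force: [0.3, 0.2, -0.4]
gripper_width: 35.2
```

Call:
drive_tool(
  moves=[
    {"claw":1,"dx":0,"dy":0,"dz":-0.5,"yaw":0},
    {"claw":1,"dx":0,"dy":0,"dz":-0.9,"yaw":0},
    {"claw":1,"dx":0,"dy":0,"dz":-0.7,"yaw":0},
    {"claw":1,"dx":-0.5,"dy":-0.8,"dz":0,"yaw":0},
    {"claw":1,"dx":-0.6,"dy":-0.95,"dz":0,"yaw":0},
  ],
)

```text
time_s: 31.8
ee_pos: [480.6, -7.2, 17.3]
ee_rot: [179.3, 1.8, 179.3]
force: [0.0, 0.3, -0.7]
gripper_width: 35.1
```

```bash
python3 go.py 593 -197 10 178.2
```

```text
t 31.8 pos [480.6  -7.2  17.3] rot [179.3   1.8 179.3] w 35.1 F [ 0.   0.3 -0.7]
dx -5.74 dy -9.42 dz 0.36 yaw 0.13
```

Call:
drive_tool(
  moves=[
    {"claw":1,"dx":-0.58,"dy":-0.95,"dz":0,"yaw":0.13},
    {"claw":1,"dx":-0.58,"dy":-0.95,"dz":0,"yaw":0},
    {"claw":1,"dx":-0.58,"dy":-0.95,"dz":0,"yaw":0},
    {"claw":1,"dx":-0.58,"dy":-0.95,"dz":0,"yaw":0},
    {"claw":1,"dx":-0.58,"dy":-0.95,"dz":0,"yaw":0},
  ],
)

```text
time_s: 32.42
ee_pos: [539.5, -112.4, 16.6]
ee_rot: [179.3, 1.8, 178.0]
force: [-0.4, 0.3, -0.5]
gripper_width: 35.5
```

Call:
drive_tool(
  moves=[
    {"claw":1,"dx":-0.58,"dy":-0.95,"dz":0,"yaw":0},
    {"claw":1,"dx":-0.58,"dy":-0.95,"dz":0,"yaw":0},
    {"claw":1,"dx":-0.58,"dy":-0.95,"dz":0,"yaw":0},
    {"claw":1,"dx":-0.5,"dy":-0.8,"dz":0,"yaw":0},
    {"claw":1,"dx":0,"dy":0,"dz":0,"yaw":0},
  ],
)

```text
time_s: 33.05
ee_pos: [585.0, -194.8, 16.1]
ee_rot: [179.3, 1.8, 177.9]
force: [0.9, 0.6, -0.6]
gripper_width: 35.2
```

```bash
python3 go.py 593 -197 -24 178.2
```

```text
t 33.05 pos [ 585.  -194.8   16.1] rot [179.3   1.8 177.9] w 35.2 F [ 0.9  0.6 -0.6]
dx -0.41 dy -0.10 dz 2.00 yaw -0.03
```

Call:
drive_tool(
  moves=[
    {"claw":1,"dx":-0.37,"dy":-0.1,"dz":0.3,"yaw":-0.03},
    {"claw":1,"dx":0,"dy":0,"dz":0.6,"yaw":0},
    {"claw":1,"dx":0,"dy":0,"dz":0.6,"yaw":0},
    {"claw":1,"dx":0,"dy":0,"dz":0.3,"yaw":0},
    {"claw":1,"dx":0,"dy":0,"dz":0,"yaw":0},
  ],
)

```text
time_s: 33.67
ee_pos: [591.7, -194.1, -23.5]
ee_rot: [179.2, 1.5, 178.3]
force: [-0.1, -0.6, 0.4]
gripper_width: 35.4
```

```bash
python3 go.py 593 -197 -24.5 178.2
```

```text
t 33.67 pos [ 591.7 -194.1  -23.5] rot [179.2   1.5 178.3] w 35.4 F [-0.1 -0.6  0.4]
dx -0.07 dy -0.14 dz 0.05 yaw 0.01
```

Call:
drive_tool(
  moves=[
    {"claw":1,"dx":0,"dy":-0.14,"dz":0.03,"yaw":0},
    {"claw":1,"dx":0,"dy":0,"dz":0,"yaw":0},
    {"claw":-0.2,"dx":0,"dy":0,"dz":0,"yaw":0},
    {"claw":-0.2,"dx":0,"dy":0,"dz":0,"yaw":0},
    {"claw":-0.2,"dx":0,"dy":0,"dz":0,"yaw":0},
  ],
)

```text
time_s: 34.3
ee_pos: [592.5, -197.5, -22.9]
ee_rot: [179.3, 1.7, 178.3]
force: [-0.1, -0.6, -0.1]
gripper_width: 54.5
```

Run:
```python
from h import *
f=grab_frame("wrist"); print(tags(f,21,400)); cv2.imwrite("pics/w9.png",f["color"]); print(telemetry.state()["ee_pos"],telemetry.state()["force"])
```

```text
[('white', [274.1, 270.0], [590.6, -197.7], [35.0, 34.0], 1711)]
[ 592.50992287 -197.48269468  -22.87629436] [ 0.19164435 -0.13625731 -0.5717514 ]
```

Call:
drive_tool(
  moves=[
    {"claw":-0.2,"dx":0.9,"dy":0,"dz":0,"yaw":0},
    {"claw":-0.2,"dx":0.9,"dy":0,"dz":0,"yaw":0},
    {"claw":1,"dx":0.4,"dy":0,"dz":0,"yaw":0},
    {"claw":1,"dx":0,"dy":0,"dz":0,"yaw":0},
    {"claw":1,"dx":0,"dy":0,"dz":0,"yaw":0},
  ],
)

```text
time_s: 34.98
ee_pos: [549.1, -196.4, -23.7]
ee_rot: [179.3, 1.8, 178.3]
force: [0.5, 0.2, 0.1]
gripper_width: 27.6
```

Call:
drive_tool(
  moves=[
    {"claw":1,"dx":0,"dy":0,"dz":0,"yaw":0},
    {"claw":1,"dx":0,"dy":0,"dz":0,"yaw":0},
    {"claw":1,"dx":0,"dy":0,"dz":0,"yaw":0},
  ],
)

```text
time_s: 35.35
ee_pos: [550.5, -196.6, -23.7]
ee_rot: [179.4, 1.9, 178.3]
force: [-0.9, -0.3, 0.0]
gripper_width: 0.6
```

```bash
python3 go.py 588.5 -197 -25 178.2
```

```text
t 35.35 pos [ 550.5 -196.6  -23.7] rot [179.4   1.9 178.3] w 0.6 F [-0.9 -0.3  0. ]
dx -1.90 dy 0.04 dz 0.06 yaw 0.02
```

Call:
drive_tool(
  moves=[
    {"claw":1,"dx":-0.4,"dy":0.03,"dz":0.06,"yaw":0},
    {"claw":1,"dx":-0.4,"dy":0,"dz":0.02,"yaw":0},
    {"claw":1,"dx":-0.4,"dy":0,"dz":0.02,"yaw":0},
    {"claw":1,"dx":-0.4,"dy":0,"dz":0,"yaw":0},
    {"claw":1,"dx":-0.15,"dy":0,"dz":0,"yaw":0},
  ],
)

```text
time_s: 35.98
ee_pos: [588.7, -197.0, -24.7]
ee_rot: [179.4, 1.9, 178.3]
force: [-0.2, -0.0, -0.0]
gripper_width: 0.5
```

Call:
drive_tool(
  moves=[
    {"claw":1,"dx":-0.15,"dy":0,"dz":0,"yaw":0},
    {"claw":1,"dx":-0.12,"dy":0,"dz":0,"yaw":0},
  ],
)

```text
time_s: 36.22
ee_pos: [589.9, -196.4, -25.5]
ee_rot: [179.3, 1.4, 178.4]
force: [-5.3, 0.1, 3.1]
gripper_width: 0.5
```

Call:
drive_tool(
  moves=[
    {"claw":1,"dx":-0.15,"dy":0,"dz":0,"yaw":0},
  ],
)

```text
time_s: 36.35
ee_pos: [589.7, -196.1, -25.9]
ee_rot: [179.2, 1.0, 178.4]
force: [-7.0, -0.6, 3.9]
gripper_width: 0.3
```

Call:
drive_tool(
  moves=[
    {"claw":1,"dx":-0.2,"dy":0,"dz":0,"yaw":0},
    {"claw":1,"dx":-0.2,"dy":0,"dz":-0.03,"yaw":0},
  ],
)

```text
time_s: 36.6
ee_pos: [589.0, -195.7, -26.5]
ee_rot: [179.1, -0.0, 178.5]
force: [-8.0, -1.8, 4.0]
gripper_width: 0.6
```

Seated. Last tag: white at about (448.2, −204.5).

Call:
drive_tool(
  moves=[
    {"claw":1,"dx":0.6,"dy":0,"dz":0,"yaw":0},
    {"claw":1,"dx":0.6,"dy":0,"dz":-0.8,"yaw":0},
    {"claw":0,"dx":0.9,"dy":0,"dz":-0.8,"yaw":0},
    {"claw":-0.2,"dx":0.9,"dy":0,"dz":0,"yaw":0},
    {"claw":-0.2,"dx":0.9,"dy":0,"dz":0,"yaw":0},
  ],
)

```text
time_s: 37.22
ee_pos: [510.9, -195.1, 10.3]
ee_rot: [179.2, 0.6, 178.5]
force: [-0.2, 0.5, 0.1]
gripper_width: 27.4
```

```bash
python3 look.py scene; python3 go.py 449 -204.5 5 178.5
```

```text
scene
('white', [255.6, 314.4], [622.6, -197.0], [35.0, 35.0], 113)
('white', [279.1, 291.7], [624.9, -131.2], [36.0, 37.0], 99)
('red', [357.5, 200.7], [609.2, 149.0], [36.0, 36.0], 74)
('red', [375.2, 183.1], [610.0, 215.2], [34.0, 36.0], 72)
37.27
t 37.27 pos [ 507.9 -194.5   10.2] rot [179.2   0.4 178.5] w 31.7 F [-2.7  0.2  0.1]
dx 2.93 dy -0.58 dz 0.26 yaw -0.01
```

Call:
drive_tool(
  moves=[
    {"claw":-0.2,"dx":0.9,"dy":-0.18,"dz":0,"yaw":0},
    {"claw":-0.2,"dx":0.9,"dy":-0.18,"dz":0,"yaw":0},
    {"claw":-0.2,"dx":0.9,"dy":-0.18,"dz":0,"yaw":0},
    {"claw":-0.2,"dx":0.2,"dy":0,"dz":0,"yaw":0},
    {"claw":-0.2,"dx":0,"dy":0,"dz":0,"yaw":0},
  ],
)

```text
time_s: 37.9
ee_pos: [449.3, -205.2, 12.8]
ee_rot: [179.3, 0.8, 178.4]
force: [-0.9, 0.1, -0.3]
gripper_width: 54.7
```

```bash
python3 look.py wrist; python3 go.py 449 -204.5 -29 178.5
```

```text
wrist
('white', [274.6, 242.5], [448.5, -204.6], [38.0, 34.0], 1203)
37.95
t 37.95 pos [ 449.4 -205.2   12.8] rot [179.3   0.8 178.4] w 54.7 F [-0.3  0.2 -0.2]
dx 0.02 dy 0.03 dz 2.09 yaw -0.01
```

Call:
drive_tool(
  moves=[
    {"claw":-0.2,"dx":0.03,"dy":0.03,"dz":0.4,"yaw":0},
    {"claw":-0.2,"dx":0,"dy":0,"dz":0.6,"yaw":0},
    {"claw":-0.2,"dx":0,"dy":0,"dz":0.6,"yaw":0},
    {"claw":-0.2,"dx":0,"dy":0,"dz":0.3,"yaw":0},
    {"claw":-0.2,"dx":0,"dy":0,"dz":0,"yaw":0},
  ],
)

```text
time_s: 38.58
ee_pos: [450.2, -203.6, -29.2]
ee_rot: [179.3, 0.8, 178.5]
force: [-0.5, 0.7, -0.3]
gripper_width: 54.9
```

```bash
python3 look.py wrist; python3 go.py 449 -204.5 -29 178.5
```

```text
wrist
('white', [272.9, 271.5], [448.3, -204.5], [34.0, 34.0], 1722)
38.62
t 38.62 pos [ 450.4 -203.7  -28.9] rot [179.3   0.8 178.4] w 54.9 F [ 0.2  0.2 -1.6]
dx 0.07 dy -0.04 dz 0.01 yaw -0.01
```

Call:
drive_tool(
  moves=[
    {"claw":1,"dx":0.03,"dy":-0.04,"dz":0,"yaw":0},
    {"claw":1,"dx":0,"dy":0,"dz":0,"yaw":0},
    {"claw":1,"dx":0,"dy":0,"dz":0,"yaw":0},
    {"claw":1,"dx":0,"dy":0,"dz":0,"yaw":0},
    {"claw":1,"dx":0,"dy":0,"dz":-0.5,"yaw":0},
  ],
)

```text
time_s: 39.25
ee_pos: [449.7, -204.8, -18.0]
ee_rot: [179.3, 0.8, 178.4]
force: [-0.0, -0.5, -0.5]
gripper_width: 35.5
```

Call:
drive_tool(
  moves=[
    {"claw":1,"dx":0,"dy":0,"dz":-0.9,"yaw":0},
    {"claw":1,"dx":0,"dy":0,"dz":-0.7,"yaw":0},
    {"claw":1,"dx":-0.9,"dy":0,"dz":0,"yaw":0},
    {"claw":1,"dx":-0.9,"dy":-0.2,"dz":0,"yaw":0},
    {"claw":1,"dx":-0.9,"dy":-0.4,"dz":0,"yaw":0},
  ],
)

```text
time_s: 39.88
ee_pos: [504.1, -219.0, 20.0]
ee_rot: [179.4, 1.0, 178.4]
force: [-0.5, 0.6, -0.4]
gripper_width: 35.3
```

```bash
python3 go.py 591 -263.5 10 178.2
```

```text
t 39.88 pos [ 504.1 -219.    20. ] rot [179.4   1.  178.4] w 35.3 F [-0.5  0.6 -0.4]
dx -4.40 dy -2.11 dz 0.50 yaw 0.03
```

Call:
drive_tool(
  moves=[
    {"claw":1,"dx":-0.9,"dy":-0.4,"dz":0,"yaw":0.03},
    {"claw":1,"dx":-0.9,"dy":-0.45,"dz":0,"yaw":0},
    {"claw":1,"dx":-0.9,"dy":-0.45,"dz":0,"yaw":0},
    {"claw":1,"dx":-0.9,"dy":-0.4,"dz":0,"yaw":0},
    {"claw":1,"dx":-0.4,"dy":-0.2,"dz":0,"yaw":0},
  ],
)

```text
time_s: 40.5
ee_pos: [586.4, -261.0, 24.4]
ee_rot: [179.5, 1.1, 178.2]
force: [-0.2, -0.1, 0.2]
gripper_width: 34.9
```

Call:
drive_tool(
  moves=[
    {"claw":1,"dx":0,"dy":0,"dz":0,"yaw":0},
    {"claw":1,"dx":0,"dy":0,"dz":0,"yaw":0},
  ],
)

```text
time_s: 40.75
ee_pos: [585.6, -260.7, 24.6]
ee_rot: [179.4, 1.1, 178.2]
force: [-0.8, -0.9, 0.2]
gripper_width: 35.4
```

```bash
python3 go.py 591 -263.5 -25 178.2
```

```text
t 40.75 pos [ 585.6 -260.7   24.6] rot [179.4   1.1 178.2] w 35.4 F [-0.8 -0.9  0.2]
dx -0.27 dy -0.13 dz 2.48 yaw -0.00
```

Call:
drive_tool(
  moves=[
    {"claw":1,"dx":-0.22,"dy":-0.13,"dz":0.6,"yaw":0},
    {"claw":1,"dx":0,"dy":0,"dz":0.7,"yaw":0},
    {"claw":1,"dx":0,"dy":0,"dz":0.6,"yaw":0},
    {"claw":1,"dx":0,"dy":0,"dz":0.3,"yaw":0},
    {"claw":1,"dx":0,"dy":0,"dz":0,"yaw":0},
  ],
)

```text
time_s: 41.38
ee_pos: [588.8, -262.0, -23.7]
ee_rot: [179.4, 0.9, 178.2]
force: [0.1, -0.1, 0.1]
gripper_width: 35.1
```

```bash
python3 go.py 591 -263.5 -25 178.2
```

```text
t 41.38 pos [ 588.8 -262.   -23.7] rot [179.4   0.9 178.2] w 35.1 F [ 0.1 -0.1  0.1]
dx -0.11 dy -0.07 dz 0.07 yaw -0.00
```

Call:
drive_tool(
  moves=[
    {"claw":1,"dx":-0.05,"dy":-0.07,"dz":0.06,"yaw":0},
    {"claw":1,"dx":0,"dy":0,"dz":0,"yaw":0},
    {"claw":-0.2,"dx":0,"dy":0,"dz":0,"yaw":0},
    {"claw":-0.2,"dx":0,"dy":0,"dz":0,"yaw":0},
    {"claw":-0.2,"dx":0,"dy":0,"dz":0,"yaw":0},
  ],
)

```text
time_s: 42.0
ee_pos: [590.9, -264.1, -23.4]
ee_rot: [179.4, 1.0, 178.2]
force: [0.3, -0.1, -0.6]
gripper_width: 54.5
```

Run:
```python
from h import *
f=grab_frame("wrist"); print(tags(f,21,400)); cv2.imwrite("pics/w10.png",f["color"]); print(telemetry.state()["ee_pos"],telemetry.state()["force"])
```

```text
[('white', [273.8, 268.7], [588.6, -264.4], [36.0, 34.0], 1724)]
[ 590.95598879 -264.10656432  -23.42463717] [-0.39668545  0.72920282  0.66528581]
```

Call:
drive_tool(
  moves=[
    {"claw":-0.2,"dx":0.9,"dy":0,"dz":0,"yaw":0},
    {"claw":-0.2,"dx":0.9,"dy":0,"dz":0,"yaw":0},
    {"claw":1,"dx":0.4,"dy":0,"dz":0,"yaw":0},
    {"claw":1,"dx":0,"dy":0,"dz":0,"yaw":0},
    {"claw":1,"dx":0,"dy":0,"dz":0,"yaw":0},
  ],
)

```text
time_s: 42.68
ee_pos: [547.5, -263.1, -23.7]
ee_rot: [179.5, 1.2, 178.2]
force: [-0.2, -0.5, 0.0]
gripper_width: 27.6
```

Call:
drive_tool(
  moves=[
    {"claw":1,"dx":0,"dy":0,"dz":0,"yaw":0},
    {"claw":1,"dx":0,"dy":0,"dz":0,"yaw":0},
    {"claw":1,"dx":0,"dy":0,"dz":0,"yaw":0},
  ],
)

```text
time_s: 43.05
ee_pos: [548.8, -263.2, -23.8]
ee_rot: [179.5, 1.2, 178.2]
force: [0.3, -0.7, 0.2]
gripper_width: 0.6
```

```bash
python3 go.py 586.2 -263.5 -25 178.2
```

```text
t 43.05 pos [ 548.8 -263.2  -23.8] rot [179.5   1.2 178.2] w 0.6 F [ 0.3 -0.7  0.2]
dx -1.87 dy 0.04 dz 0.06 yaw 0.00
```

Call:
drive_tool(
  moves=[
    {"claw":1,"dx":-0.4,"dy":0.03,"dz":0.06,"yaw":0},
    {"claw":1,"dx":-0.4,"dy":0,"dz":0.02,"yaw":0},
    {"claw":1,"dx":-0.4,"dy":0,"dz":0,"yaw":0},
    {"claw":1,"dx":-0.4,"dy":0,"dz":0,"yaw":0},
    {"claw":1,"dx":-0.15,"dy":0,"dz":0,"yaw":0},
  ],
)

```text
time_s: 43.68
ee_pos: [586.7, -263.6, -24.9]
ee_rot: [179.5, 1.2, 178.2]
force: [0.7, 0.7, 0.2]
gripper_width: 0.4
```

Call:
drive_tool(
  moves=[
    {"claw":1,"dx":-0.15,"dy":0,"dz":0,"yaw":0},
    {"claw":1,"dx":-0.12,"dy":0,"dz":0,"yaw":0},
  ],
)

```text
time_s: 43.92
ee_pos: [586.8, -262.8, -25.8]
ee_rot: [179.4, 0.6, 178.3]
force: [-4.7, -0.3, 1.9]
gripper_width: 0.6
```

Call:
drive_tool(
  moves=[
    {"claw":1,"dx":-0.15,"dy":0,"dz":0,"yaw":0},
    {"claw":1,"dx":-0.2,"dy":0,"dz":-0.02,"yaw":0},
  ],
)

```text
time_s: 44.18
ee_pos: [586.5, -262.2, -26.3]
ee_rot: [179.2, -0.3, 178.4]
force: [-8.9, -1.3, 3.2]
gripper_width: 0.4
```

Call:
drive_tool(
  moves=[
    {"claw":1,"dx":0.6,"dy":0,"dz":0,"yaw":0},
    {"claw":1,"dx":0.6,"dy":0,"dz":-0.9,"yaw":0},
    {"claw":1,"dx":0.4,"dy":0.6,"dz":-0.9,"yaw":0},
    {"claw":1,"dx":0.2,"dy":0.95,"dz":-0.6,"yaw":0},
    {"claw":1,"dx":0,"dy":0.95,"dz":0,"yaw":0},
  ],
)

```text
time_s: 44.8
ee_pos: [551.6, -210.1, 27.8]
ee_rot: [179.3, 0.1, 178.2]
force: [0.7, 0.1, -0.7]
gripper_width: 0.1
```

Call:
drive_tool(
  moves=[
    {"claw":1,"dx":0,"dy":0.95,"dz":0,"yaw":0},
    {"claw":1,"dx":0,"dy":0.95,"dz":0,"yaw":0},
    {"claw":1,"dx":0,"dy":0.95,"dz":0,"yaw":0},
    {"claw":1,"dx":0,"dy":0.95,"dz":0,"yaw":0},
    {"claw":1,"dx":0,"dy":0.95,"dz":0,"yaw":0},
  ],
)

```text
time_s: 45.42
ee_pos: [554.4, -106.3, 28.0]
ee_rot: [179.2, -0.0, 178.4]
force: [-0.3, 0.4, -0.2]
gripper_width: 0.4
```

Call:
drive_tool(
  moves=[
    {"claw":1,"dx":-0.3,"dy":0.95,"dz":0,"yaw":0},
    {"claw":1,"dx":-0.3,"dy":0.95,"dz":0,"yaw":0},
    {"claw":1,"dx":-0.3,"dy":0.9,"dz":0,"yaw":0},
    {"claw":1,"dx":0,"dy":0,"dz":0,"yaw":0},
  ],
)

```text
time_s: 45.92
ee_pos: [576.0, -45.4, 28.7]
ee_rot: [179.2, 0.0, 178.5]
force: [-0.7, -0.9, 1.1]
gripper_width: 0.6
```

```bash
python3 go.py 620.5 7 15 179
python3 - <<'E'
from h import *
for n in("scene","top","wrist"):
    f=grab_frame(n); print(n)
    for t in tags(f,21,80 if n!="wrist" else 400): print(t)
    cv2.imwrite(f"pics/{n}_k.png",f["color"])
    hsv=cv2.cvtColor(f["color"],cv2.COLOR_BGR2HSV); bl=cv2.inRange(hsv,(100,150,60),(125,255,255)); cs,_=cv2.findContours(bl,0,1)
    for c in cs:
        if cv2.contourArea(c)>60: mo=cv2.moments(c); p=[mo['m10']/mo['m00'],mo['m01']/mo['m00']]; print("blue",cv2.contourArea(c),p,cast(f,[p],19)[0])
E
```

```text
t 45.92 pos [576.  -45.4  28.7] rot [179.2   0.  178.5] w 0.6 F [-0.7 -0.9  1.1]
dx -2.16 dy 2.68 dz 0.68 yaw -0.06
scene
('white', [230.5, 338.6], [620.8, -263.6], [35.0, 35.0], 122)
('white', [255.6, 314.4], [623.4, -197.6], [35.0, 36.0], 113)
('white', [279.1, 291.7], [625.7, -132.1], [36.0, 37.0], 99)
('red', [357.5, 200.7], [610.0, 147.2], [36.0, 36.0], 74)
('red', [330.1, 160.4], [492.4, 194.0], [38.0, 42.0], 65)
blue 143.0 [321.8636363636364, 245.3986013986014] [622.29118973   7.05485041  19.        ]
blue 234.5 [327.2523098791755, 39.84861407249467] [213.45853837 522.86077248  19.        ]
top
('red', [202.4, 214.8], [488.1, 196.4], [31.0, 36.0], 69)
('red', [222.6, 169.0], [607.2, 148.4], [32.0, 34.0], 67)
('white', [382.8, 165.8], [619.0, -263.2], [32.0, 34.0], 64)
('white', [357.1, 164.7], [621.3, -197.1], [34.0, 34.0], 63)
blue 6123.0 [60.60520442049104, 367.924192933747] [ 98.41026814 544.83885848  19.        ]
wrist
('white', [542.2, 265.5], [602.0, 131.7], [27.0, 25.0], 291)
```

View pics/scene_k.png

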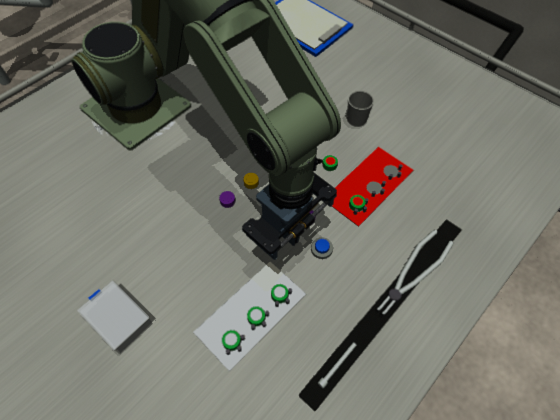

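View pics/wrist_k.png

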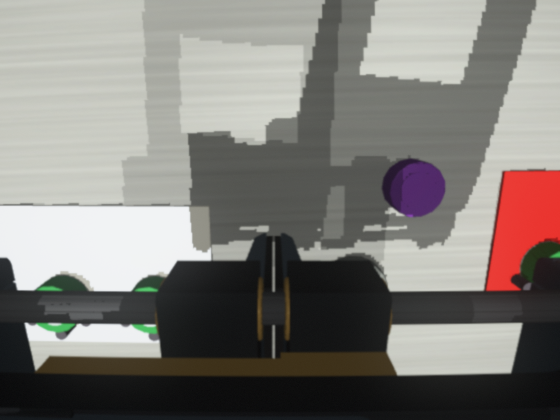

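The disturbance knocked the red tag out of seat 1; it now lies near (490, 195). I'll fetch it again.

Call:
drive_tool(
  moves=[
    {"claw":-0.2,"dx":0.35,"dy":0.95,"dz":0,"yaw":0},
    {"claw":-0.2,"dx":0.35,"dy":0.95,"dz":0,"yaw":0},
    {"claw":-0.2,"dx":0.35,"dy":0.95,"dz":0,"yaw":0},
    {"claw":-0.2,"dx":0.35,"dy":0.95,"dz":0,"yaw":0},
    {"claw":-0.2,"dx":0.35,"dy":0.95,"dz":0,"yaw":0},
  ],
)

```text
time_s: 46.7
ee_pos: [539.8, 53.9, 30.0]
ee_rot: [179.2, -0.1, 178.2]
force: [0.5, 0.4, 0.2]
gripper_width: 47.6
```

Call:
drive_tool(
  moves=[
    {"claw":-0.2,"dx":0.4,"dy":0.95,"dz":0,"yaw":0},
    {"claw":-0.2,"dx":0.4,"dy":0.95,"dz":0,"yaw":0},
    {"claw":-0.2,"dx":0.4,"dy":0.95,"dz":0,"yaw":0},
    {"claw":-0.2,"dx":0.4,"dy":0.95,"dz":0,"yaw":0},
    {"claw":-0.2,"dx":0.4,"dy":0.95,"dz":0,"yaw":0},
  ],
)

```text
time_s: 47.32
ee_pos: [498.6, 158.4, 32.0]
ee_rot: [179.2, -0.0, 178.4]
force: [-0.5, -0.5, 0.1]
gripper_width: 54.8
```

Call:
drive_tool(
  moves=[
    {"claw":-0.2,"dx":0,"dy":0.8,"dz":0,"yaw":0},
    {"claw":-0.2,"dx":0,"dy":0,"dz":0,"yaw":0},
    {"claw":-0.2,"dx":0,"dy":0,"dz":0,"yaw":0},
  ],
)

```text
time_s: 47.7
ee_pos: [498.2, 177.3, 32.5]
ee_rot: [179.2, -0.0, 178.6]
force: [-0.1, 0.2, 0.3]
gripper_width: 54.7
```

```bash
python3 look.py wrist; python3 go.py 491 195.5 -29 179
```

```text
wrist
('red', [302.7, 220.7], [490.5, 196.4], [37.0, 34.0], 1017)
47.75
t 47.75 pos [498.3 177.2  32.5] rot [179.2   0.  178.6] w 54.8 F [-0.   0.1  0.1]
dx 0.39 dy 0.91 dz 3.07 yaw -0.05
```

Call:
drive_tool(
  moves=[
    {"claw":-0.2,"dx":0.35,"dy":0.95,"dz":0.3,"yaw":0},
    {"claw":-0.2,"dx":0,"dy":0,"dz":0.7,"yaw":0},
    {"claw":-0.2,"dx":0,"dy":0,"dz":0.5,"yaw":0},
    {"claw":-0.2,"dx":0,"dy":0,"dz":0,"yaw":0},
  ],
)

```text
time_s: 48.25
ee_pos: [492.5, 194.1, 0.7]
ee_rot: [179.3, -0.0, 178.4]
force: [-0.4, 0.2, -0.3]
gripper_width: 54.7
```

```bash
python3 look.py wrist; python3 go.py 491.5 196.2 -29 179
```

```text
wrist
('red', [278.0, 247.5], [490.4, 196.4], [38.0, 34.0], 1305)
48.30
t 48.3 pos [492.8 194.2   1.1] rot [179.3   0.  178.4] w 54.8 F [ 0.5  0.3 -0.9]
dx 0.07 dy 0.10 dz 1.50 yaw -0.07
```

Call:
drive_tool(
  moves=[
    {"claw":-0.2,"dx":0.05,"dy":0.1,"dz":0.5,"yaw":-0.05},
    {"claw":-0.2,"dx":0,"dy":0,"dz":0.5,"yaw":0},
    {"claw":-0.2,"dx":0,"dy":0,"dz":0.4,"yaw":0},
    {"claw":-0.2,"dx":0,"dy":0,"dz":0,"yaw":0},
  ],
)

```text
time_s: 48.8
ee_pos: [492.3, 196.3, -28.7]
ee_rot: [179.3, 0.1, 178.8]
force: [-0.5, 0.1, 1.2]
gripper_width: 55.2
```

```bash
python3 look.py wrist; python3 go.py 491.5 196.2 -29 179
```

```text
wrist
('red', [275.2, 269.9], [490.3, 196.5], [34.0, 34.0], 1709)
48.85
t 48.85 pos [492.6 196.4 -28.3] rot [1.792e+02 1.000e-01 1.788e+02] w 54.6 F [-0.1 -1.1 -0.4]
dx 0.06 dy -0.01 dz 0.03 yaw -0.02
```

Call:
drive_tool(
  moves=[
    {"claw":1,"dx":0.05,"dy":0,"dz":0,"yaw":0},
    {"claw":1,"dx":0,"dy":0,"dz":0,"yaw":0},
    {"claw":1,"dx":0,"dy":0,"dz":0,"yaw":0},
    {"claw":1,"dx":0,"dy":0,"dz":0,"yaw":0},
    {"claw":1,"dx":0,"dy":0,"dz":-0.5,"yaw":0},
  ],
)

```text
time_s: 49.48
ee_pos: [491.5, 196.3, -17.7]
ee_rot: [179.2, 0.1, 178.8]
force: [-0.1, 0.0, 0.1]
gripper_width: 35.1
```

Call:
drive_tool(
  moves=[
    {"claw":1,"dx":0,"dy":0,"dz":-0.8,"yaw":0},
    {"claw":1,"dx":-0.3,"dy":0.1,"dz":-0.5,"yaw":0},
    {"claw":1,"dx":-0.8,"dy":0.2,"dz":0,"yaw":0},
    {"claw":1,"dx":-0.8,"dy":0.2,"dz":0,"yaw":0},
    {"claw":1,"dx":-0.8,"dy":0.2,"dz":0,"yaw":0},
  ],
)

```text
time_s: 50.1
ee_pos: [549.0, 209.9, 13.4]
ee_rot: [179.1, 0.4, 178.9]
force: [0.1, 0.6, -0.3]
gripper_width: 35.2
```

```bash
python3 go.py 580.5 214.7 10 179.2
```

```text
t 50.1 pos [549.  209.9  13.4] rot [179.1   0.4 178.9] w 35.2 F [ 0.1  0.6 -0.3]
dx -1.57 dy 0.27 dz 0.17 yaw -0.04
```

Call:
drive_tool(
  moves=[
    {"claw":1,"dx":-0.8,"dy":0.15,"dz":0,"yaw":-0.04},
    {"claw":1,"dx":-0.55,"dy":0.1,"dz":0,"yaw":0},
    {"claw":1,"dx":0,"dy":0,"dz":0.6,"yaw":0},
    {"claw":1,"dx":0,"dy":0,"dz":0.7,"yaw":0},
    {"claw":1,"dx":0,"dy":0,"dz":0.2,"yaw":0},
  ],
)

```text
time_s: 50.72
ee_pos: [577.9, 215.3, -17.7]
ee_rot: [179.1, 0.4, 179.2]
force: [-0.3, -0.6, 0.3]
gripper_width: 35.6
```

Call:
drive_tool(
  moves=[
    {"claw":1,"dx":0,"dy":0,"dz":0,"yaw":0},
  ],
)

```text
time_s: 50.85
ee_pos: [577.0, 215.0, -18.4]
ee_rot: [179.2, 0.3, 179.2]
force: [-1.0, 0.5, -0.3]
gripper_width: 35.3
```

```bash
python3 go.py 580.5 214.7 -25.3 179.2
```

```text
t 50.85 pos [577.  215.  -18.4] rot [179.2   0.3 179.2] w 35.3 F [-1.   0.5 -0.3]
dx -0.17 dy -0.01 dz 0.34 yaw -0.00
```

Call:
drive_tool(
  moves=[
    {"claw":1,"dx":-0.1,"dy":0,"dz":0.32,"yaw":0},
    {"claw":1,"dx":0,"dy":0,"dz":0,"yaw":0},
    {"claw":-0.2,"dx":0,"dy":0,"dz":0,"yaw":0},
    {"claw":-0.2,"dx":0,"dy":0,"dz":0,"yaw":0},
    {"claw":-0.2,"dx":0,"dy":0,"dz":0,"yaw":0},
  ],
)

```text
time_s: 51.48
ee_pos: [579.6, 215.3, -24.3]
ee_rot: [179.1, 0.4, 179.2]
force: [0.4, -0.3, -0.6]
gripper_width: 54.2
```

Run:
```python
from h import *
f=grab_frame("wrist"); print(tags(f,21,400)); cv2.imwrite("pics/w11.png",f["color"]); print(telemetry.state()["ee_pos"],telemetry.state()["force"])
```

```text
[('red', [273.3, 269.4], [577.8, 214.5], [35.0, 34.0], 1719)]
[579.61100366 215.27113253 -24.27876827] [ 0.24759554 -0.33419645  0.00640666]
```

Call:
drive_tool(
  moves=[
    {"claw":-0.2,"dx":0.9,"dy":0,"dz":0,"yaw":0},
    {"claw":-0.2,"dx":0.9,"dy":0,"dz":0,"yaw":0},
    {"claw":1,"dx":0.4,"dy":0,"dz":0,"yaw":0},
    {"claw":1,"dx":0,"dy":0,"dz":0,"yaw":0},
    {"claw":1,"dx":0,"dy":0,"dz":0,"yaw":0},
  ],
)

```text
time_s: 52.15
ee_pos: [536.3, 216.2, -24.0]
ee_rot: [179.1, 0.5, 179.2]
force: [-0.5, -0.3, -0.5]
gripper_width: 27.5
```

Call:
drive_tool(
  moves=[
    {"claw":1,"dx":0,"dy":0,"dz":0,"yaw":0},
    {"claw":1,"dx":0,"dy":0,"dz":0,"yaw":0},
    {"claw":1,"dx":0,"dy":0,"dz":0,"yaw":0},
  ],
)

```text
time_s: 52.52
ee_pos: [537.6, 216.3, -24.1]
ee_rot: [179.1, 0.6, 179.2]
force: [-0.1, -0.7, -0.1]
gripper_width: 0.8
```

```bash
python3 go.py 575.8 214.7 -25 179.2
```

```text
t 52.52 pos [537.6 216.3 -24.1] rot [179.1   0.6 179.2] w 0.8 F [-0.1 -0.7 -0.1]
dx -1.91 dy -0.05 dz 0.05 yaw -0.00
```

Call:
drive_tool(
  moves=[
    {"claw":1,"dx":-0.4,"dy":-0.06,"dz":0.05,"yaw":0},
    {"claw":1,"dx":-0.4,"dy":0,"dz":0,"yaw":0},
    {"claw":1,"dx":-0.4,"dy":0,"dz":0,"yaw":0},
    {"claw":1,"dx":-0.4,"dy":0,"dz":0,"yaw":0},
    {"claw":1,"dx":-0.15,"dy":0,"dz":0,"yaw":0},
  ],
)

```text
time_s: 53.15
ee_pos: [575.7, 214.4, -24.9]
ee_rot: [179.1, 0.6, 179.1]
force: [-0.6, 0.9, 0.4]
gripper_width: 0.5
```

Call:
drive_tool(
  moves=[
    {"claw":1,"dx":-0.15,"dy":0,"dz":0,"yaw":0},
    {"claw":1,"dx":-0.12,"dy":0,"dz":0,"yaw":0},
  ],
)

```text
time_s: 53.4
ee_pos: [575.8, 214.3, -25.7]
ee_rot: [179.1, -0.0, 179.1]
force: [-5.3, 0.9, 1.8]
gripper_width: -0.1
```

Call:
drive_tool(
  moves=[
    {"claw":1,"dx":-0.15,"dy":0,"dz":0,"yaw":0},
    {"claw":1,"dx":-0.2,"dy":0,"dz":-0.02,"yaw":0},
  ],
)

```text
time_s: 53.65
ee_pos: [575.3, 214.1, -26.1]
ee_rot: [179.2, -0.9, 179.1]
force: [-9.1, 2.2, 4.5]
gripper_width: 0.5
```

Seated (stopped at 575.8, as before). Back off and head for the key.

Call:
drive_tool(
  moves=[
    {"claw":1,"dx":0.6,"dy":0,"dz":0,"yaw":0},
    {"claw":1,"dx":0.6,"dy":0,"dz":-0.9,"yaw":0},
    {"claw":1,"dx":0.2,"dy":-0.6,"dz":-0.9,"yaw":0},
    {"claw":1,"dx":0,"dy":-0.95,"dz":-0.7,"yaw":0},
    {"claw":1,"dx":0,"dy":-0.95,"dz":0,"yaw":0},
  ],
)

```text
time_s: 54.28
ee_pos: [547.4, 161.7, 29.0]
ee_rot: [179.2, -0.5, 179.2]
force: [0.3, -0.3, -0.2]
gripper_width: 0.6
```

Call:
drive_tool(
  moves=[
    {"claw":1,"dx":-0.3,"dy":-0.95,"dz":0,"yaw":0},
    {"claw":1,"dx":-0.5,"dy":-0.95,"dz":0,"yaw":0},
    {"claw":1,"dx":-0.5,"dy":-0.95,"dz":0,"yaw":0},
    {"claw":1,"dx":-0.5,"dy":-0.95,"dz":0,"yaw":0},
    {"claw":1,"dx":0,"dy":0,"dz":0,"yaw":0},
  ],
)

```text
time_s: 54.9
ee_pos: [584.0, 74.6, 25.7]
ee_rot: [179.3, -0.6, 178.8]
force: [0.4, -0.5, 0.5]
gripper_width: 0.3
```

```bash
python3 go.py 620.5 7 15 179; python3 look.py scene top
```

```text
t 54.9 pos [584.   74.6  25.7] rot [179.3  -0.6 178.8] w 0.3 F [ 0.4 -0.5  0.5]
dx -1.90 dy -3.34 dz 0.54 yaw -0.02
scene
('white', [230.5, 338.6], [619.9, -263.2], [35.0, 35.0], 122)
('white', [255.6, 314.4], [622.6, -197.0], [35.0, 36.0], 113)
('white', [279.1, 291.7], [624.9, -131.2], [36.0, 37.0], 99)
('red', [357.3, 200.8], [608.9, 148.7], [38.0, 36.0], 79)
('red', [375.2, 183.1], [610.0, 215.2], [34.0, 36.0], 72)
54.95
top
('white', [382.8, 165.8], [619.7, -263.9], [32.0, 34.0], 64)
('white', [357.1, 164.7], [622.0, -197.7], [34.0, 34.0], 63)
('white', [331.3, 163.5], [624.3, -131.4], [34.0, 34.0], 64)
55.00
```

Call:
drive_tool(
  moves=[
    {"claw":1,"dx":-0.5,"dy":-0.9,"dz":0,"yaw":0},
    {"claw":1,"dx":-0.5,"dy":-0.9,"dz":0,"yaw":0},
    {"claw":1,"dx":-0.5,"dy":-0.9,"dz":0,"yaw":0},
    {"claw":1,"dx":-0.4,"dy":-0.6,"dz":0,"yaw":0},
    {"claw":1,"dx":0,"dy":0,"dz":0,"yaw":0},
  ],
)

```text
time_s: 55.62
ee_pos: [622.5, 5.1, 24.2]
ee_rot: [179.3, -0.7, 179.0]
force: [-0.6, 0.4, 0.8]
gripper_width: 0.3
```

```bash
python3 go.py 620.8 7.5 -5 179
```

```text
t 55.62 pos [622.5   5.1  24.2] rot [179.3  -0.7 179. ] w 0.3 F [-0.6  0.4  0.8]
dx 0.09 dy 0.12 dz 1.46 yaw -0.00
```

Call:
drive_tool(
  moves=[
    {"claw":1,"dx":0.07,"dy":0.12,"dz":0.5,"yaw":0},
    {"claw":1,"dx":0,"dy":0,"dz":0.5,"yaw":0},
    {"claw":1,"dx":0,"dy":0,"dz":0.35,"yaw":0},
    {"claw":1,"dx":0,"dy":0,"dz":0,"yaw":0},
  ],
)

```text
time_s: 56.12
ee_pos: [619.0, 9.6, -5.6]
ee_rot: [179.2, -0.8, 179.1]
force: [-0.7, -0.0, -0.7]
gripper_width: 0.5
```

Call:
drive_tool(
  moves=[
    {"claw":1,"dx":0,"dy":0,"dz":0.25,"yaw":0},
  ],
)

```text
time_s: 56.25
ee_pos: [619.3, 9.9, -10.3]
ee_rot: [179.2, -0.8, 179.1]
force: [-0.8, 0.1, 0.7]
gripper_width: 0.5
```

Call:
drive_tool(
  moves=[
    {"claw":1,"dx":0,"dy":0,"dz":0.2,"yaw":0},
  ],
)

```text
time_s: 56.38
ee_pos: [619.2, 10.0, -14.6]
ee_rot: [179.2, -0.8, 179.1]
force: [0.4, 0.6, -0.9]
gripper_width: 0.5
```

Call:
drive_tool(
  moves=[
    {"claw":1,"dx":-0.05,"dy":-0.1,"dz":0.12,"yaw":0},
  ],
)

```text
time_s: 56.5
ee_pos: [620.1, 8.4, -17.0]
ee_rot: [179.2, -0.8, 179.1]
force: [-1.5, 1.8, 1.8]
gripper_width: 0.3
```

Call:
drive_tool(
  moves=[
    {"claw":1,"dx":0,"dy":0,"dz":0.12,"yaw":0},
  ],
)

```text
time_s: 56.62
ee_pos: [620.3, 8.2, -19.1]
ee_rot: [179.2, -0.8, 179.1]
force: [-1.3, 0.4, 4.6]
gripper_width: 0.4
```

Call:
drive_tool(
  moves=[
    {"claw":1,"dx":0,"dy":0,"dz":0.12,"yaw":0},
  ],
)

```text
time_s: 56.75
ee_pos: [620.3, 8.2, -21.2]
ee_rot: [179.2, -0.7, 179.1]
force: [-1.3, 0.6, 4.9]
gripper_width: 0.5
```

Contact began at about −16 as predicted; continue until the force climbs past the spring.

Call:
drive_tool(
  moves=[
    {"claw":1,"dx":0,"dy":0,"dz":0.12,"yaw":0},
  ],
)

```text
time_s: 56.88
ee_pos: [620.4, 8.2, -21.6]
ee_rot: [179.2, -0.7, 179.1]
force: [-6.6, 0.5, 21.4]
gripper_width: 0.6
```

Call:
drive_tool(
  moves=[
    {"claw":1,"dx":0,"dy":0,"dz":0.15,"yaw":0},
  ],
)

```text
time_s: 57.0
ee_pos: [620.5, 8.2, -21.7]
ee_rot: [179.2, -0.7, 179.1]
force: [-7.3, 0.5, 23.5]
gripper_width: 0.2
```

Call:
drive_tool(
  moves=[
    {"claw":1,"dx":0,"dy":0,"dz":0.2,"yaw":0},
  ],
)

```text
time_s: 57.12
ee_pos: [620.6, 8.2, -21.8]
ee_rot: [179.2, -0.6, 179.1]
force: [-9.1, 0.5, 28.8]
gripper_width: 0.4
```

Call:
drive_tool(
  moves=[
    {"claw":1,"dx":0,"dy":0,"dz":-0.5,"yaw":0},
    {"claw":1,"dx":0,"dy":0,"dz":-0.9,"yaw":0},
    {"claw":1,"dx":0,"dy":0,"dz":-0.9,"yaw":0},
    {"claw":1,"dx":0.9,"dy":0,"dz":-0.8,"yaw":0},
    {"claw":1,"dx":0.95,"dy":0,"dz":-0.5,"yaw":0},
  ],
)

```text
time_s: 57.75
ee_pos: [585.0, 7.0, 52.2]
ee_rot: [179.2, -0.4, 179.1]
force: [-0.5, -0.3, -1.0]
gripper_width: 0.1
```

Call:
drive_tool(
  moves=[
    {"claw":1,"dx":0.95,"dy":0,"dz":-0.5,"yaw":0},
    {"claw":1,"dx":0.95,"dy":0,"dz":-0.5,"yaw":0},
    {"claw":1,"dx":0.95,"dy":0,"dz":0,"yaw":0},
    {"claw":1,"dx":0.95,"dy":0,"dz":0,"yaw":0},
    {"claw":1,"dx":0.95,"dy":0,"dz":0,"yaw":0},
  ],
)

```text
time_s: 58.38
ee_pos: [484.2, 7.9, 73.0]
ee_rot: [179.3, -0.4, 179.1]
force: [0.3, 0.4, 0.1]
gripper_width: 0.3
```

Call:
drive_tool(
  moves=[
    {"claw":1,"dx":0.9,"dy":0,"dz":0,"yaw":0},
    {"claw":1,"dx":0,"dy":0,"dz":0,"yaw":0},
    {"claw":1,"dx":0,"dy":0,"dz":0,"yaw":0},
  ],
)

```text
time_s: 58.75
ee_pos: [463.6, 8.1, 72.9]
ee_rot: [179.3, -0.5, 179.1]
force: [0.9, -0.5, -0.2]
gripper_width: 0.8
```

Run:
```python
from h import *
for n in("scene","top"):
    f=grab_frame(n); print(n)
    for t in tags(f,21): print(t)
    cv2.imwrite(f"pics/{n}_z.png",f["color"])
    hsv=cv2.cvtColor(f["color"],cv2.COLOR_BGR2HSV); bl=cv2.inRange(hsv,(100,150,60),(125,255,255)); cs,_=cv2.findContours(bl,0,1)
    for c in cs:
        if cv2.contourArea(c)>60: mo=cv2.moments(c); p=[mo['m10']/mo['m00'],mo['m01']/mo['m00']]; print("blue",cv2.contourArea(c),np.round(p,1))
    if n=="scene": cv2.imwrite("pics/zz.png",cv2.resize(f["color"][120:380,180:440],None,fx=2.3,fy=2.3,interpolation=cv2.INTER_CUBIC))
```

```text
scene
('white', [230.5, 338.6], [620.8, -263.6], [35.0, 35.0], 121)
('white', [255.6, 314.4], [623.4, -197.6], [35.0, 36.0], 113)
('white', [279.1, 291.6], [625.7, -132.0], [36.0, 37.0], 98)
('red', [357.5, 200.7], [610.0, 147.2], [36.0, 36.0], 74)
('red', [375.2, 183.1], [610.9, 213.2], [34.0, 36.0], 72)
blue 139.0 [321.9 245.3]
blue 200.0 [331.  39.]
top
('red', [222.6, 169.0], [607.2, 148.4], [32.0, 34.0], 67)
('red', [197.0, 168.4], [608.1, 214.6], [34.0, 34.0], 61)
('white', [382.8, 165.8], [619.0, -263.2], [32.0, 34.0], 64)
('white', [357.1, 164.7], [621.3, -197.1], [34.0, 34.0], 63)
('white', [331.3, 163.5], [623.6, -131.0], [34.0, 33.0], 64)
blue 6117.5 [ 60.6 367.9]
blue 93.0 [276.9 164.9]
```

View pics/zz.png

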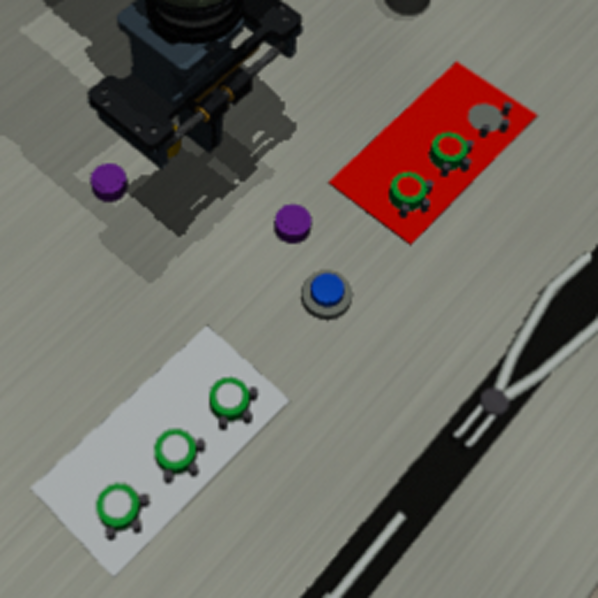

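View pics/top_z.png

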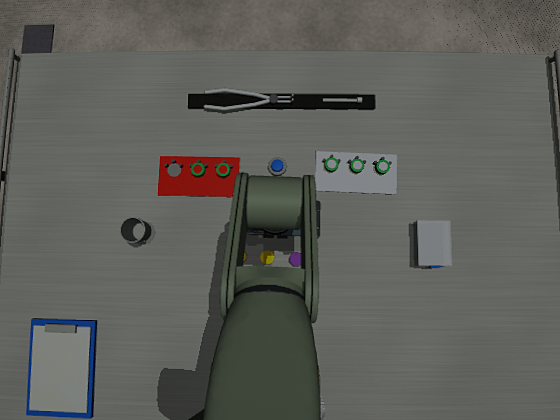

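```bash
python3 -c "
from h import *
print(job.job_done())"
```

```text
the job is handed in; nothing more can be done
None
```

The job is handed in. All five green tags on the cart are sorted and seated: three white-cored in white nests 0–2, and two red-cored in red nests 0 and 1. The read key was then pressed and released.

- **Knocked tag:** after seating, the red tag in red nest 1 turned up about 120 mm away at (490, 196), apparently the announced disturbance. I picked it up and reseated it before pressing the key.
- **Seating:** each tag was pushed against its pins until it stopped under 8–12 N. The last scene and top views put all five within about 2 mm of the seat positions I had measured. I could not measure pin contact directly.
- **Key:** it resisted with about 5 N, then hit a hard stop after about 6 mm, with force rising to 21–29 N. In the last pictures it is up again, at its original pixel position.
- **Left alone:** the cup and pin box look unmoved in the last top view, judged by eye. I moved none of the purple or yellow look-alikes. The arm stood clear of everything at hand-in.
- **Disagreement:** the fingertips sit about 35 mm higher than the reported TCP. The first grasp closed above its tag because of this, without harm. I corrected it from the camera views and by feel, so the reported heights while working were negative.
- **Tilt:** the tool drifted up to 2.6° from vertical during the run, which had no visible effect on the result.

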